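# Set up the kitchen's water filling station

## Task

Get the water filling station ready: pull every black blanking plug out of the filter head and put it in the white tray, push every white filter tube on the table fully home into the filter head, one to a collet and any collet you like, and push the crate of jars along the rollers into the filling bay until it rests against the end stop. Only when the plugs are in the tray and all the tubes and the crate are home, swing the valve lever fully over to open. Keep the crate upright on its lane and leave the mug and the utensil jar alone.

Things in the scene. Friction and masses are not known exactly. Their poses are not given: they have to be found in the camera images.
- tube0_c (a point): loose rigid white filter tube, 144 mm long, 26 mm diameter, both ends alike and chamfered (20 mm at the tip, over 8 mm), with a square grey grip sleeve 30 mm long and 32 mm x 32 mm across around its middle; about 0.12 kg; may be absent. Point: centre of the tube; x runs along the tube. It starts lying on the table on a flat of the sleeve, its centre 16 mm up
- tube1_c (a point): loose rigid white filter tube, 144 mm long, 26 mm diameter, both ends alike and chamfered (20 mm at the tip, over 8 mm), with a square grey grip sleeve 30 mm long and 32 mm x 32 mm across around its middle; about 0.12 kg; may be absent. Point: centre of the tube; x runs along the tube. It starts lying on the table on a flat of the sleeve, its centre 16 mm up
- tube2_c (a point): loose rigid white filter tube, 144 mm long, 26 mm diameter, both ends alike and chamfered (20 mm at the tip, over 8 mm), with a square grey grip sleeve 30 mm long and 32 mm x 32 mm across around its middle; about 0.12 kg; may be absent. Point: centre of the tube; x runs along the tube. It starts lying on the table on a flat of the sleeve, its centre 16 mm up
- tube3_c (a point): loose rigid white filter tube, 144 mm long, 26 mm diameter, both ends alike and chamfered (20 mm at the tip, over 8 mm), with a square grey grip sleeve 30 mm long and 32 mm x 32 mm across around its middle; about 0.12 kg; may be absent. Point: centre of the tube; x runs along the tube. It starts lying on the table on a flat of the sleeve, its centre 16 mm up
- collet0 (a point): one of the filter head's four alike collets; any tube fits any. Point: centre of its mouth, in the head's face, 75 mm above the table; x points straight into the level bore (away from the robot), z up. Bore 28 mm wide, 42 mm deep, mouth chamfered by 3.5 mm. A tube on the bottom of the bore has its centre 30 mm in front of the mouth (x = -30 mm in this frame)
- collet1 (a point): one of the filter head's four alike collets; any tube fits any. Point: centre of its mouth, in the head's face, 75 mm above the table; x points straight into the level bore (away from the robot), z up. Bore 28 mm wide, 42 mm deep, mouth chamfered by 3.5 mm. A tube on the bottom of the bore has its centre 30 mm in front of the mouth (x = -30 mm in this frame)
- collet2 (a point): one of the filter head's four alike collets; any tube fits any. Point: centre of its mouth, in the head's face, 75 mm above the table; x points straight into the level bore (away from the robot), z up. Bore 28 mm wide, 42 mm deep, mouth chamfered by 3.5 mm. A tube on the bottom of the bore has its centre 30 mm in front of the mouth (x = -30 mm in this frame)
- collet3 (a point): one of the filter head's four alike collets; any tube fits any. Point: centre of its mouth, in the head's face, 75 mm above the table; x points straight into the level bore (away from the robot), z up. Bore 28 mm wide, 42 mm deep, mouth chamfered by 3.5 mm. A tube on the bottom of the bore has its centre 30 mm in front of the mouth (x = -30 mm in this frame)
- head: fixed white filter head, 300 mm wide (y), 60 mm deep (x), 100 mm tall; origin on the table under the middle of its face to the robot. That face has four collets 75 mm apart, each with a black ring and a grey barrel showing on top. Rubber seal pads 22 mm down each bore resist a tube with some 5 to 15 N and then hold it by friction
- plug0_c (a point): loose black blanking plug: a round spigot of 26 mm diameter and 57 mm length (tip chamfered) on a square head 30 mm long and 32 mm x 32 mm across, 0.1 kg or so; may be absent. It starts pushed fully into collet 0, spigot first, head out, held by the seal (5 to 14 N to pull). Point: centre of the square head, 30 mm in front of the mouth at the start; x along the spigot, to its tip 72 mm away
- plug1_c (a point): loose black blanking plug: a round spigot of 26 mm diameter and 57 mm length (tip chamfered) on a square head 30 mm long and 32 mm x 32 mm across, 0.1 kg or so; may be absent. It starts pushed fully into collet 1, spigot first, head out, held by the seal (5 to 14 N to pull). Point: centre of the square head, 30 mm in front of the mouth at the start; x along the spigot, to its tip 72 mm away
- plug2_c (a point): loose black blanking plug: a round spigot of 26 mm diameter and 57 mm length (tip chamfered) on a square head 30 mm long and 32 mm x 32 mm across, 0.1 kg or so; may be absent. It starts pushed fully into collet 2, spigot first, head out, held by the seal (5 to 14 N to pull). Point: centre of the square head, 30 mm in front of the mouth at the start; x along the spigot, to its tip 72 mm away
- plug3_c (a point): loose black blanking plug: a round spigot of 26 mm diameter and 57 mm length (tip chamfered) on a square head 30 mm long and 32 mm x 32 mm across, 0.1 kg or so; may be absent. It starts pushed fully into collet 3, spigot first, head out, held by the seal (5 to 14 N to pull). Point: centre of the square head, 30 mm in front of the mouth at the start; x along the spigot, to its tip 72 mm away
- tray_in (a point): centre of the inner floor of the fixed white open tray for plugs: 250 mm (x) by 140 mm (y) outside, 40 mm high, walls and floor 5 mm thick; this point is 5 mm above the table
- crate_c (a point): open plywood crate holding six glass jars that are fixed in it, 170 mm (x) by 136 mm (y), walls 70 mm high, jars stand 8 mm above the walls, 0.8 kg or so; it stands on the rollers, their tops 50 mm above the table. Point: its middle, half-way up its walls (35 mm above its underside); x along the lane
- bay_home (a point): where the crate's centre point lies when the crate is home in the bay, against the end stop. x: direction of travel, away from the robot. The water spout's tip is 60 mm beyond this point and 85 mm higher, its post behind the stop
- lane: fixed roller lane, origin on the table under its middle, x along it: 420 mm long, 24 mm free-turning rollers every 45 mm, side rails 144 mm apart inside and 70 mm high above the table, at its far end the filling bay with an end stop 90 mm high
- tap (a joint): lever of the water valve, rad: 0 = closed, leaning to the robot 0.5 rad from upright; 1.0 = fully open, leaning 0.5 rad away from the robot. Pushed over the top with about 1 N at the knob; it stays where it is left
- tap_tip (a point): centre of the black ball knob (26 mm diameter) on the end of that lever, 80 mm from the lever's pivot; moves with the lever
- tap_pivot (a point): pivot of that lever, on a fixed steel block (70 mm x 50 mm, 25 mm high), 22 mm above the table; its x axis is the direction in which the lever swings open, its y axis the hinge
- mate: wooden mug, 72 mm diameter, 85 mm high, origin under its centre; bystander, leave alone
- utensils: glass jar of kitchen utensils, 84 mm diameter, 110 mm high, utensils to 215 mm, origin under its centre; bystander, leave alone
Not all that is in view belongs to the job. Of the things shaped like the part that bears tap, the bare steel one is meant.

How it is judged:
On the way, in this order (a step that is already met when the one before it is completed fails the run):
1. all blanking plugs are in the tray, all filter tubes are fully in collets and the crate is home against the end stop (in any order), the valve still closed (((x of tube0_c in the frame of collet0 between -0.034 and -0.02 m and y of tube0_c in the frame of collet0 between -0.008 and 0.008 m and z of tube0_c in the frame of collet0 between -0.009 and 0.009 m and angle between the x axis of tube0_c and the x axis of collet0, either way round below 0.14 rad) or (x of tube0_c in the frame of collet1 between -0.034 and -0.02 m and y of tube0_c in the frame of collet1 between -0.008 and 0.008 m and z of tube0_c in the frame of collet1 between -0.009 and 0.009 m and angle between the x axis of tube0_c and the x axis of collet1, either way round below 0.14 rad) or (x of tube0_c in the frame of collet2 between -0.034 and -0.02 m and y of tube0_c in the frame of collet2 between -0.008 and 0.008 m and z of tube0_c in the frame of collet2 between -0.009 and 0.009 m and angle between the x axis of tube0_c and the x axis of collet2, either way round below 0.14 rad) or (x of tube0_c in the frame of collet3 between -0.034 and -0.02 m and y of tube0_c in the frame of collet3 between -0.008 and 0.008 m and z of tube0_c in the frame of collet3 between -0.009 and 0.009 m and angle between the x axis of tube0_c and the x axis of collet3, either way round below 0.14 rad)) and ((x of tube1_c in the frame of collet0 between -0.034 and -0.02 m and y of tube1_c in the frame of collet0 between -0.008 and 0.008 m and z of tube1_c in the frame of collet0 between -0.009 and 0.009 m and angle between the x axis of tube1_c and the x axis of collet0, either way round below 0.14 rad) or (x of tube1_c in the frame of collet1 between -0.034 and -0.02 m and y of tube1_c in the frame of collet1 between -0.008 and 0.008 m and z of tube1_c in the frame of collet1 between -0.009 and 0.009 m and angle between the x axis of tube1_c and the x axis of collet1, either way round below 0.14 rad) or (x of tube1_c in the frame of collet2 between -0.034 and -0.02 m and y of tube1_c in the frame of collet2 between -0.008 and 0.008 m and z of tube1_c in the frame of collet2 between -0.009 and 0.009 m and angle between the x axis of tube1_c and the x axis of collet2, either way round below 0.14 rad) or (x of tube1_c in the frame of collet3 between -0.034 and -0.02 m and y of tube1_c in the frame of collet3 between -0.008 and 0.008 m and z of tube1_c in the frame of collet3 between -0.009 and 0.009 m and angle between the x axis of tube1_c and the x axis of collet3, either way round below 0.14 rad)) and ((x of tube2_c in the frame of collet0 between -0.034 and -0.02 m and y of tube2_c in the frame of collet0 between -0.008 and 0.008 m and z of tube2_c in the frame of collet0 between -0.009 and 0.009 m and angle between the x axis of tube2_c and the x axis of collet0, either way round below 0.14 rad) or (x of tube2_c in the frame of collet1 between -0.034 and -0.02 m and y of tube2_c in the frame of collet1 between -0.008 and 0.008 m and z of tube2_c in the frame of collet1 between -0.009 and 0.009 m and angle between the x axis of tube2_c and the x axis of collet1, either way round below 0.14 rad) or (x of tube2_c in the frame of collet2 between -0.034 and -0.02 m and y of tube2_c in the frame of collet2 between -0.008 and 0.008 m and z of tube2_c in the frame of collet2 between -0.009 and 0.009 m and angle between the x axis of tube2_c and the x axis of collet2, either way round below 0.14 rad) or (x of tube2_c in the frame of collet3 between -0.034 and -0.02 m and y of tube2_c in the frame of collet3 between -0.008 and 0.008 m and z of tube2_c in the frame of collet3 between -0.009 and 0.009 m and angle between the x axis of tube2_c and the x axis of collet3, either way round below 0.14 rad)) and ((x of tube3_c in the frame of collet0 between -0.034 and -0.02 m and y of tube3_c in the frame of collet0 between -0.008 and 0.008 m and z of tube3_c in the frame of collet0 between -0.009 and 0.009 m and angle between the x axis of tube3_c and the x axis of collet0, either way round below 0.14 rad) or (x of tube3_c in the frame of collet1 between -0.034 and -0.02 m and y of tube3_c in the frame of collet1 between -0.008 and 0.008 m and z of tube3_c in the frame of collet1 between -0.009 and 0.009 m and angle between the x axis of tube3_c and the x axis of collet1, either way round below 0.14 rad) or (x of tube3_c in the frame of collet2 between -0.034 and -0.02 m and y of tube3_c in the frame of collet2 between -0.008 and 0.008 m and z of tube3_c in the frame of collet2 between -0.009 and 0.009 m and angle between the x axis of tube3_c and the x axis of collet2, either way round below 0.14 rad) or (x of tube3_c in the frame of collet3 between -0.034 and -0.02 m and y of tube3_c in the frame of collet3 between -0.008 and 0.008 m and z of tube3_c in the frame of collet3 between -0.009 and 0.009 m and angle between the x axis of tube3_c and the x axis of collet3, either way round below 0.14 rad)) and x of plug0_c in the frame of tray_in between -0.12 and 0.12 m and y of plug0_c in the frame of tray_in between -0.065 and 0.065 m and z of plug0_c in the frame of tray_in between 0 and 0.05 m and x of plug1_c in the frame of tray_in between -0.12 and 0.12 m and y of plug1_c in the frame of tray_in between -0.065 and 0.065 m and z of plug1_c in the frame of tray_in between 0 and 0.05 m and x of plug2_c in the frame of tray_in between -0.12 and 0.12 m and y of plug2_c in the frame of tray_in between -0.065 and 0.065 m and z of plug2_c in the frame of tray_in between 0 and 0.05 m and x of plug3_c in the frame of tray_in between -0.12 and 0.12 m and y of plug3_c in the frame of tray_in between -0.065 and 0.065 m and z of plug3_c in the frame of tray_in between 0 and 0.05 m and x of crate_c in the frame of bay_home between -0.008 and 0.006 m and y of crate_c in the frame of bay_home between -0.012 and 0.012 m and z of crate_c in the frame of bay_home between -0.008 and 0.01 m), for 0.2 s.
2. the valve lever is swung fully open (value of joint tap above 0.85 rad), for 0.2 s.
At the end, for the whole second after the job is handed in: Every blanking plug present lies in the tray, every filter tube present lies in a collet within 4 mm of the bottom of the bore, the crate rests in the bay within 8 mm of the end stop, on the rollers, and the lever stands at more than 0.85 rad (all of step 1 and value of joint tap above 0.85 rad and linear speed of crate below 0.02 m/s); the robot touches nothing.
It fails at once if a bystander (mug, utensil jar) is moved more than 4 cm or tipped (distance of any of mate, utensils from where it was at the start of the episode above 0.04 m or angle between any of mate, utensils's own z axis and vertical above 0.5 rad).
It fails at once if the crate is tipped or lifted off its lane (angle between crate_c's own z axis and vertical above 0.3 rad or z of crate_c in the frame of bay_home above 0.04 m or z of crate_c in the frame of bay_home below -0.03 m).
Of tube0, tube1, tube2, tube3 only 3 to 4 are there at a start; the rules pass over those that are not, and their reading is None.
Of plug0, plug1, plug2, plug3 only 1 to 2 are there at a start; the rules pass over those that are not, and their reading is None.
At some moment in a run one of tube0, tube1, tube2, tube3 may be knocked a few centimetres aside while the robot is not near it.
Once in a run the grip may slacken for a moment while it holds something.
It also fails if it takes over 210 s, if anything falls off the work surface, if the arm or the gripper's body presses on something with over 40 N, if the wrist force passes 120 N, or if a joint passes its speed limit or range.

## Robot

A 7-joint arm with a two-finger parallel gripper is mounted at the origin on the work surface. World frame = base frame: x ahead of the robot, y to its left, z up, the work surface at z = 0. Lengths are in m, angles in rad, forces in N, time in s.
With the tool pointing down it reaches from about 0.425 to 0.875 m from the base axis. Payload 4.7 kg.
Tool frame: the origin (TCP) lies on the centre line of the jaws, within the pads' length; the fingertips stand ahead of it and the grasp point (between the pads) lies 2 mm behind it (nose_length is the z of the fingertips in the tool frame, in m); z points along the fingers, y is the line along which they close (so a half turn about z gives the same grasp; the last joint's range is limited). The gripper opens to 87 mm and grips with 3 to 60 N. Pads are 19 mm wide; open, the fingers measure 117 mm over their backs; the gripper's body (75 mm by 190 mm) begins 51 mm behind the grasp point.
Start: joints at [1.292, 0.321, -0.07, 1.45, 0.023, 1.371, -0.057], TCP at [0.188, -0.622, 0.24] pointing down, gripper open.
Joint ranges: [-2.86, 2.86], [-0.3, 2.09], [-1.38, 1.24], [0.06, 2.45], [-1.56, 4.7], [0.09, 2.05], [-2.69, 2.69]. Speed limits (rad/s): [2.57, 2.57, 3.14, 3.14, 3.14, 3.14, 3.14].

## Interface

Orientations are given as a rotation vector (axis times angle).
In Python, from bench import * gives the robot as it stands.
- The arm moves only by the tool send_rows, never from a script. Its arguments are lists of equal length, an entry for each row: "xyz": the shift along the tool's x, y, z in mm, a list of three; "dr": the turn, a rotation vector about the tool's x, y, z in rad, a list of three. A call has exactly 10 rows; each row is the pose to reach, as a shift and turn from the pose commanded when the call began, along the tool's axes at that moment; what a row does not reach only later rows make up. A row lasts 1/12 s, in which the tool goes at most 41.7 mm and 7.16 degrees, less where a joint would pass 70% of its speed; a pose out of reach is approached as far as the arm can. A call with a gripper value outside its range is refused whole. "jaw" is the finger opening in mm, from 0 to 87, set as the call begins (left out, the last holds). The fingers move at their own pace and stop on an object; "grip_force" is the grip in N (left out, the last holds). Time passes only in rows, so rows that repeat a pose let the fingers close, or fill a call up. It gives the time, the measured TCP pose, the force, the opening and the grip force at its end, in the units of the state.
- get_state(): the state, without advancing time (a new reading comes with each control period).
- get_image(name): name is "scene" or "side" or "wrist"; returns the picture (400x640x3 uint8, red, green, blue); there is no depth.
- calibration(name): a dict with "vfov" (degrees; the focal length in pixels is half the picture's height over the tangent of half this angle, whatever the lens; pixels are square), "cx", "cy" (the principal point, pixels), "rvec" (rotation vector, rad) and "tvec" (3), from world to camera coordinates, as OpenCV has them; the wrist camera has in their place "hand_eye" (4x4, takes a point from camera to tool coordinates, whose origin is the TCP and whose axes are the flange's). Camera axes: x right, y down, z forward; pixel columns grow to the right and rows downward; lengths in m; the calibration is good to about 2 mm. A picture is of the moment at which its call begins: read the wrist's pose just before it. calibration takes no time and is no camera call.
- close_job(): hands the job in; it is judged then, once.
The state is a dict: "time": time; "joint_positions": joint angles; "qd": joint speeds; "joint_torque": joint torques, N m; "position": TCP position; "tool_rot": TCP orientation; "ft_force": force on the tool from outside, world axes, zero at the start; "torque": the same for the moment, N m; "grip_width": opening from 0.0 (shut) to 1.0 (fully open); "grip_force": force on a finger pad.
Only numpy, scipy, OpenCV 4.12 (cv2) and the standard library are available. Lean on these libraries where they do the work, as an engineer would, in place of code of your own. Each camera call takes 0.05 s, during which the arm holds its last target. There are 200 camera calls.

## Working session

There is one attempt and no reset: what is moved stays moved. The work goes in short steps, Python scripts to look and compute and a tool call to move; the robot and the scene stay as the last step left them, time stands still between calls to the robot, and variables do not carry over. Pictures are saved under pics/ and viewed, at most 16 in all, crops included, and the job is handed in when it is done.

Besides the shell and the picture viewer there is one more tool, called after "Request:" as name(argument=value, ...) on one line, values as JSON. send_rows: Moves the arm, as the interface text tells. Its arguments: {"type":"object","properties":{"xyz":{"type":"array"},"dr":{"type":"array"},"jaw":{"type":"number"},"grip_force":{"type":"number"}},"required":["xyz","dr"]}

```bash
mkdir -p pics; ls; python3 - <<'E'
from bench import *
import cv2
s=get_state(); print(s)
for n in ("scene","side","wrist"):
    c=calibration(n); print(n,c)
    cv2.imwrite(f"pics/{n}0.png",get_image(n)[:,:,::-1])
E
```

```text
pics
{'time': 0.0, 'joint_positions': array([ 1.29206703,  0.3218345 , -0.07010757,  1.45169006,  0.02258141,
        1.37080168, -0.05690662]), 'qd': array([-0.00045963, -0.00176103,  0.00037723,  0.00178449,  0.00064109,
        0.00038808,  0.00134191]), 'joint_torque': array([-1.53715973e-04, -4.91290390e+01, -4.04249439e-01, -3.12525201e+01,
       -6.41333009e-02,  4.38219379e-02,  1.74181118e-04]), 'position': array([ 0.18744998, -0.62182926,  0.23844663]), 'tool_rot': array([-3.10607663e+00, -4.58119978e-01,  5.60445746e-04]), 'ft_force': array([-0.21331317, -0.13258423, -0.41496297]), 'torque': array([-0.01383016,  0.06560396, -0.02630816]), 'grip_force': 0.0, 'grip_width': 0.9999586140907532}
scene {'vfov': 53.40357115877348, 'cx': 323.55378209217207, 'cy': 196.33538504617997, 'rvec': array([ 2.05820284,  0.77640107, -0.39948703]), 'tvec': array([-0.41934654, -0.14040048,  1.77540702])}
side {'vfov': 57.294562826062425, 'cx': 313.6052248122445, 'cy': 196.30641612165127, 'rvec': array([ 0.6434018 , -2.47778142,  1.35326645]), 'tvec': array([0.50738649, 0.25269985, 0.79874444])}
wrist {'vfov': 58.18741953112321, 'cx': 314.4889267095494, 'cy': 200.23568700482332, 'hand_eye': array([[-1.37415342e-03, -9.64587936e-01, -2.63757892e-01,
         7.26404837e-02],
       [ 9.99998856e-01, -1.49238778e-03,  2.47906900e-04,
         1.17290018e-03],
       [-6.32757059e-04, -2.63757249e-01,  9.64588883e-01,
        -1.44275935e-01],
       [ 0.00000000e+00,  0.00000000e+00,  0.00000000e+00,
         1.00000000e+00]])}
```

View pics/scene0.png

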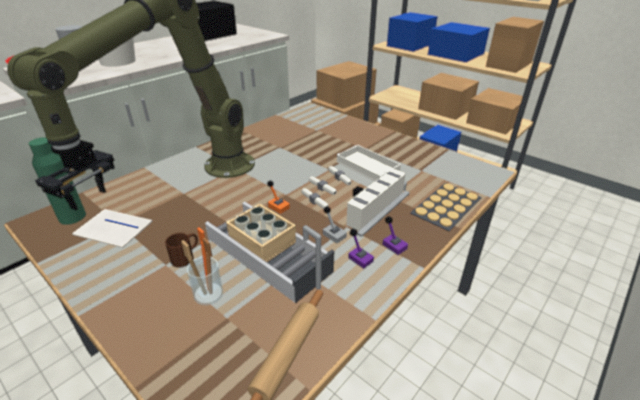

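View pics/side0.png

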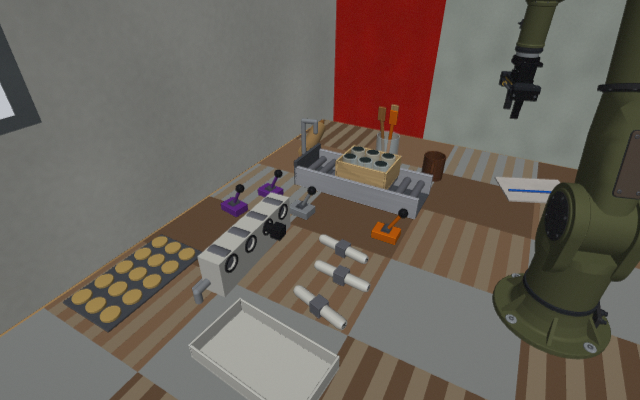

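The side view shows three tubes with sleeves at (343,247), (341,273) and (320,304), and one plug head at (278,231). It also shows the tray, the head, the steel lever with its knob at (312,190), and the crate on the lane. Next I'll turn these pixels into positions.

```bash
cat > h.py <<'E'
from bench import *
import numpy as np, cv2
from scipy.spatial.transform import Rotation as R
def cam(n):
    c=calibration(n); f=200/np.tan(np.radians(c["vfov"])/2)
    if n=="wrist":
        s=get_state(); T=np.eye(4); T[:3,:3]=R.from_rotvec(s["tool_rot"]).as_matrix(); T[:3,3]=s["position"]
        T=T@c["hand_eye"]; Rwc=T[:3,:3]; o=T[:3,3]
    else:
        Rwc=R.from_rotvec(c["rvec"]).as_matrix().T; o=-Rwc@np.array(c["tvec"])
    return f,c["cx"],c["cy"],Rwc,o
def plane(C,uv,z):
    f,cx,cy,A,o=C; d=A@np.array([(uv[0]-cx)/f,(uv[1]-cy)/f,1]); return o+d*(z-o[2])/d[2]
def proj(C,P):
    f,cx,cy,A,o=C; q=A.T@(np.array(P)-o); return np.array([cx+f*q[0]/q[2],cy+f*q[1]/q[2]])
def tri(C1,p1,C2,p2):
    M=[];b=[]
    for C,p in((C1,p1),(C2,p2)):
        f,cx,cy,A,o=C; d=A@np.array([(p[0]-cx)/f,(p[1]-cy)/f,1]); d/=np.linalg.norm(d); Q=np.eye(3)-np.outer(d,d); M.append(Q);b.append(Q@o)
    return np.linalg.lstsq(np.vstack(M),np.hstack(b),rcond=None)[0]
def snap(n,name):
    C=cam(n); im=get_image(n)[:,:,::-1].copy(); cv2.imwrite(f"pics/{name}.png",im); return C,im
E
python3 - <<'E'
from h import *
np.set_printoptions(precision=3,suppress=True)
S=cam("side");C=cam("scene"); print(S[4],C[4])
for n,a,z in [("ringA",(231,264),.075),("ringB",(251,243),.075),("ringD",(283,211),.075),("plug",(278,231),.075),
 ("t1a",(323,238),.016),("t1b",(365,258),.016),("t2a",(319,265),.016),("t2b",(366,286),.016),("t3a",(298,290),.016),("t3b",(343,322),.016),
 ("trayNL",(191,348),.04),("trayT",(240,304),.04),("trayR",(338,356),.04),("knob",(312,190),.092),("crL",(337,153),.12),("crN",(392,173),.12),("crF",(402,157),.12),("railNear",(418,200),.07),("railfar",(296,167),.07),("orange knob",(403,213),.09),("mug",(434,165),.0),("headTopL",(201,253),.1),("headtopR",(270,195),.1)]:
    print(n,plane(S,a,z))
print("plug?",tri(S,(312,190),C,(327,211)),"crate jars scene")
E
python3 -c "
import cv2
a=cv2.imread('pics/side0.png')[120:340,180:440];b=cv2.imread('pics/scene0.png')[130:310,220:480]
cv2.imwrite('pics/c1.png',cv2.resize(a,None,fx=3,fy=2.7,interpolation=2)) if 0 else cv2.imwrite('pics/c1.png',cv2.resize(a,(709,600),interpolation=2))
cv2.imwrite('pics/c2.png',cv2.resize(b,(780,540),interpolation=2))"
```

```text
[0.179 0.714 0.646] [ 1.326 -0.892  0.891]
ringA [0.64  0.274 0.075]
ringB [0.646 0.194 0.075]
ringD [0.652 0.043 0.075]
plug [0.615 0.123 0.075]
t1a [0.536 0.028 0.016]
t1b [0.406 0.047 0.016]
t2a [0.496 0.126 0.016]
t2b [0.368 0.134 0.016]
t3a [0.499 0.221 0.016]
t3b [0.371 0.251 0.016]
trayNL [0.587 0.459 0.04 ]
trayT [0.573 0.332 0.04 ]
trayR [0.34 0.34 0.04]
knob [ 0.623 -0.066  0.092]
crL [ 0.642 -0.266  0.12 ]
crN [ 0.441 -0.223  0.12 ]
crF [ 0.448 -0.339  0.12 ]
railNear [ 0.348 -0.196  0.07 ]
railfar [ 0.759 -0.198  0.07 ]
orange knob [ 0.359 -0.084  0.09 ]
mug [ 0.383 -0.573  0.   ]
headTopL [0.702 0.298 0.1  ]
headtopR [0.706 0.025 0.1  ]
plug? [ 0.626 -0.067  0.09 ] crate jars scene
```

View pics/c1.png

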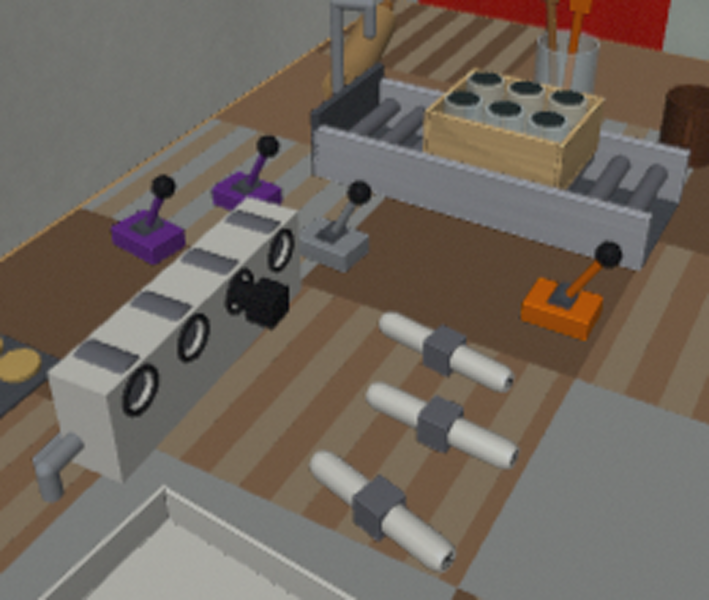

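View pics/c2.png

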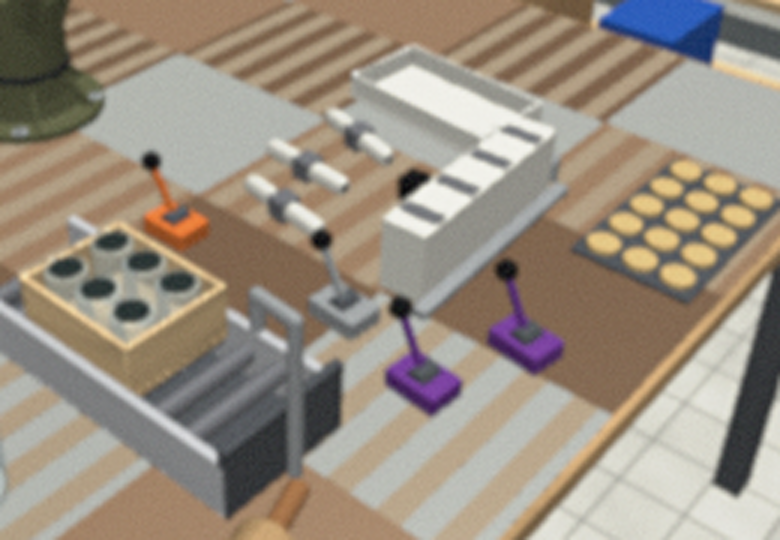

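```bash
cat >> h.py <<'E'
def go(x,y,z,yaw=0.0,s=None):
    "tool-axes shift (mm) and turn to a tool-down pose with tool x at world heading yaw"
    s=s or get_state(); A=R.from_rotvec(s["tool_rot"]); p=np.array(s["position"])
    B=R.from_euler("z",yaw)*R.from_euler("x",np.pi)
    print("shift",np.round(A.inv().apply(np.array([x,y,z])-p)*1e3,1),"turn",np.round((A.inv()*B).as_rotvec(),3))
E
python3 - <<'E'
import bench
print([a for a in dir(bench) if not a.startswith("_")], getattr(bench,"nose_length",None))
from h import *
print("utensil",plane(cam("scene"),(207,297),0),"mug",plane(cam("scene"),(180,262),0))
go(.43,-.27,.32,0)
E
```

```text
['MotionError', 'calibration', 'close_job', 'get_image', 'get_state', 'nose_length'] 0.017
utensil [ 0.5631068  -0.51907927  0.        ] mug [ 0.37833674 -0.49043489  0.        ]
shift [ 333.8 -267.1  -80.9] turn [-0.001  0.     0.293]
```

Request:
send_rows(xyz=[[30,-24,-8],[64,-51,-16],[98,-78,-24],[132,-105,-32],[166,-132,-40],[200,-159,-48],[234,-186,-56],[268,-213,-64],[302,-240,-72],[334,-267,-81]], dr=[[0,0,0.03],[0,0,0.06],[0,0,0.09],[0,0,0.12],[0,0,0.15],[0,0,0.18],[0,0,0.21],[0,0,0.24],[0,0,0.27],[0,0,0.293]], jaw=0)

```text
time: 0.98
position: [0.4195, -0.2855, 0.3165]
tool_rot: [3.141, -0.003, -0.0]
ft_force: [0.1, -0.3, 0.5]
grip_width: 0.321
grip_force: 0.0
```

```bash
python3 - <<'E'
from h import *
C,im=snap("wrist","w1"); s=get_state(); print(s["time"],s["position"],s["tool_rot"])
E
```

```text
1.0333 [ 0.42605845 -0.2764722   0.31874779] [-3.13869595 -0.01647258 -0.00895985]
```

View pics/w1.png

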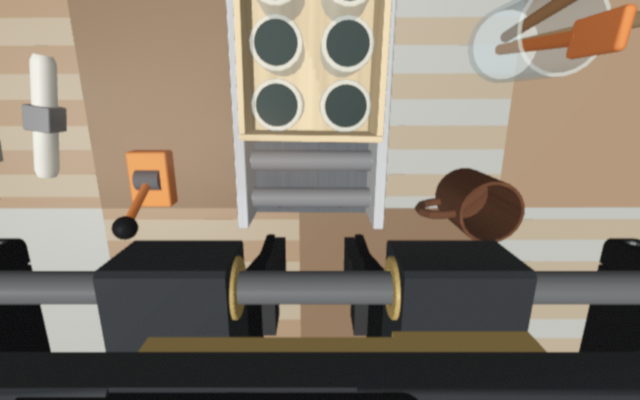

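The wrist view shows the crate's near wall top at row 137, columns 240 to 386. The rails end at (243,228) and (378,227).

```bash
python3 - <<'E'
from h import *
np.set_printoptions(precision=4,suppress=True)
C=cam("wrist")
for a,z in [((241,138),.12),((386,138),.12),((234,0),.07),((243,228),.07),((378,227),.07),((394,0),.07),((236,2),.12),((391,2),.12)]: print(a,plane(C,a,z))
go(.41,-.27,.10,0)
go(.41,-.27,.25,0)
E
```

```text
(241, 138) [ 0.4667 -0.2071  0.12  ]
(386, 138) [ 0.468  -0.3442  0.12  ]
(234, 0) [ 0.5968 -0.1959  0.07  ]
(243, 228) [ 0.359  -0.1947  0.07  ]
(378, 227) [ 0.3618 -0.3508  0.07  ]
(394, 0) [ 0.5981 -0.3536  0.07  ]
(236, 2) [ 0.5827 -0.2078  0.12  ]
(391, 2) [ 0.5839 -0.3414  0.12  ]
shift [-17.2  -6.  218.7] turn [-0.003 -0.006  0.01 ]
shift [-16.4  -6.4  68.7] turn [-0.003 -0.006  0.01 ]
```

Request:
send_rows(xyz=[[0,0,30],[2,0,64],[2,0,98],[2,0,132],[2,0,166],[2,0,196],[2,0,216],[2,0,227],[2,0,229],[2,0,229]], dr=[[0,0,0],[0,0,0],[0,0,0],[0,0,0],[0,0,0],[0,0,0],[0,0,0],[0,0,0],[0,0,0],[0,0,0]], grip_force=40)

```text
time: 1.87
position: [0.4209, -0.2875, 0.0873]
tool_rot: [-3.141, 0.0, 0.001]
ft_force: [-0.1, 0.2, 0.1]
grip_width: 0.003
grip_force: 0.0
```

Request:
send_rows(xyz=[[8,0,0],[16,0,0],[24,0,0],[32,0,0],[41,0,0],[50,0,0],[59,0,0],[68,0,0],[76,0,0],[84,0,0]], dr=[[0,0,0],[0,0,0],[0,0,0],[0,0,0],[0,0,0],[0,0,0],[0,0,0],[0,0,0],[0,0,0],[0,0,0]])

```text
time: 2.7
position: [0.5058, -0.2874, 0.0872]
tool_rot: [-3.141, 0.0, 0.0]
ft_force: [-1.1, 0.7, 0.6]
grip_width: 0.004
grip_force: 0.6
```

Request:
send_rows(xyz=[[6,0,0],[12,0,0],[18,0,0],[23,0,0],[28,0,0],[33,0,0],[38,0,0],[43,0,0],[48,0,0],[52,0,0]], dr=[[0,0,0],[0,0,0],[0,0,0],[0,0,0],[0,0,0],[0,0,0],[0,0,0],[0,0,0],[0,0,0],[0,0,0]])

```text
time: 3.53
position: [0.5576, -0.2874, 0.0873]
tool_rot: [-3.142, 0.0, -0.001]
ft_force: [-0.4, 0.1, -1.1]
grip_width: 0.006
grip_force: 0.5
```

```bash
python3 - <<'E'
from h import *
C,im=snap("side","s2"); s=get_state(); print(s["time"],s["position"],s["tool_rot"],s["ft_force"])
cv2.imwrite("pics/s2c.png",cv2.resize(im[90:260,250:470],(770,595),interpolation=2))
E
```

```text
3.5833 [ 0.55843854 -0.2872207   0.08737183] [3.14155061e+00 6.83207000e-04 2.27042899e-03] [ 0.47804757  0.17257521 -0.06036715]
```

View pics/s2c.png

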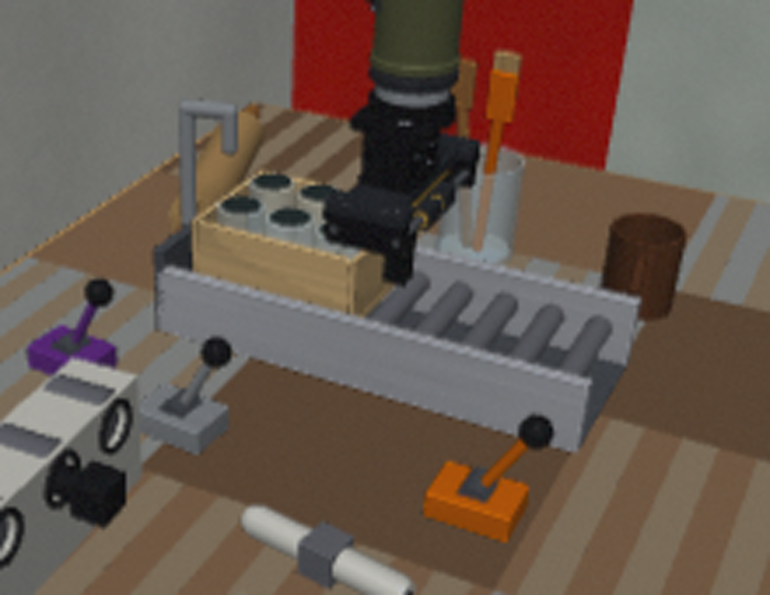

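The crate is about 20 mm short of the end stop, so I keep pushing, slowly.

Request:
send_rows(xyz=[[3,0,0],[6,0,0],[8,0,0],[10,0,0],[12,0,0],[14,0,0],[16,0,0],[17,0,0],[18,0,0],[19,0,0]], dr=[[0,0,0],[0,0,0],[0,0,0],[0,0,0],[0,0,0],[0,0,0],[0,0,0],[0,0,0],[0,0,0],[0,0,0]])

```text
time: 4.42
position: [0.576, -0.2876, 0.0874]
tool_rot: [3.141, -0.0, -0.0]
ft_force: [-1.4, 0.9, 0.6]
grip_width: 0.006
grip_force: 0.6
```

Request:
send_rows(xyz=[[1,0,0],[2,0,0],[3,0,0],[4,0,0],[5,0,0],[6,0,0],[6,0,0],[6,0,0],[6,0,0],[6,0,0]], dr=[[0,0,0],[0,0,0],[0,0,0],[0,0,0],[0,0,0],[0,0,0],[0,0,0],[0,0,0],[0,0,0],[0,0,0]])

```text
time: 5.25
position: [0.5782, -0.2878, 0.0874]
tool_rot: [-3.141, 0.003, 0.012]
ft_force: [-12.2, 2.1, 8.3]
grip_width: 0.006
grip_force: 6.0
```

The force rose to 12 N, so the crate is against the stop. I retreat and go over to the tubes and head.

Request:
send_rows(xyz=[[-6,0,0],[-16,0,0],[-40,0,0],[-60,0,-20],[-80,0,-54],[-90,0,-90],[-100,0,-126],[-104,0,-162],[-106,0,-190],[-106,0,-210]], dr=[[0,0,0],[0,0,0],[0,0,0],[0,0,0],[0,0,0],[0,0,0],[0,0,0],[0,0,0],[0,0,0],[0,0,0]])

```text
time: 6.08
position: [0.4762, -0.2879, 0.3012]
tool_rot: [3.138, -0.001, 0.007]
ft_force: [0.0, 0.1, -0.2]
grip_width: 0.001
grip_force: 0.0
```

Request:
send_rows(xyz=[[-2,-36,-3],[-2,-76,-6],[-2,-116,-9],[-2,-156,-12],[-2,-196,-15],[-2,-236,-18],[-2,-276,-20],[-2,-316,-22],[-2,-356,-24],[-2,-390,-24]], dr=[[0,0,0],[0,0,0],[0,0,0],[0,0,0],[0,0,0],[0,0,0],[0,0,0],[0,0,0],[0,0,0],[0,0,0]], jaw=50)

```text
time: 6.92
position: [0.4735, 0.1059, 0.3219]
tool_rot: [3.141, 0.003, 0.004]
ft_force: [1.0, 0.0, -0.0]
grip_width: 0.564
grip_force: 0.0
```

```bash
python3 - <<'E'
from h import *
C,im=snap("wrist","w2"); s=get_state(); print(s["time"],s["position"],s["tool_rot"])
np.save("w2.npy",np.hstack([C[3].ravel(),C[4]]))
E
```

```text
6.9667 [0.4725577  0.11393813 0.32208948] [-3.13710409 -0.01848099 -0.00497257]
```

View pics/w2.png

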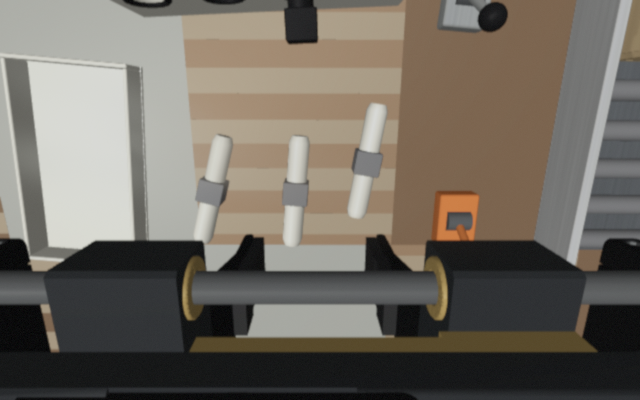

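```bash
cat >> h.py <<'E'
def tubes(im,C,roi=None,amin=300):
    hsv=cv2.cvtColor(im,cv2.COLOR_BGR2HSV); m=((hsv[:,:,1]<38)&(hsv[:,:,2]>60)).astype(np.uint8)
    if roi is not None: k=np.zeros_like(m); k[roi[0]:roi[1],roi[2]:roi[3]]=1; m&=k
    out=[]
    m=cv2.morphologyEx(m,cv2.MORPH_OPEN,np.ones((3,3),np.uint8))
    for c in cv2.findContours(m,cv2.RETR_EXTERNAL,cv2.CHAIN_APPROX_NONE)[0]:
        if cv2.contourArea(c)<amin: continue
        (u,v),(w,h),a=cv2.minAreaRect(c)
        if max(w,h)<1.8*min(w,h): continue
        bx=cv2.boxPoints(((u,v),(w,h),a)); e=sorted([(np.linalg.norm(bx[i]-bx[(i+1)%4]),i) for i in range(4)])
        mid=[(bx[i]+bx[(i+1)%4])/2 for _,i in e[:2]]
        P=[plane(C,q,.016) for q in mid]; P.sort(key=lambda q:q[0]); d=P[1]-P[0]
        out.append(((P[0]+P[1])/2,np.linalg.norm(d),np.arctan2(d[1],d[0]),(round(u),round(v))))
    return out
E
python3 - <<'E'
from h import *
np.set_printoptions(precision=4,suppress=True)
C,im=snap("wrist","w3"); s=get_state(); print(s["position"],s["tool_rot"])
for t in tubes(im,C,(60,245,185,400)): print(t)
hsv=cv2.cvtColor(im,cv2.COLOR_BGR2HSV); print(hsv[180,[200,218,240,297,320,350,370]],hsv[210,[203,225,292,300]],hsv[145,[218,298,370]])
for a,z in [((147,250),.04),((140,66),.04),((5,58),.04),((302,42),.059),((302,8),.091),((490,15),.09)]: print(a,plane(C,a,z))
E
```

```text
[0.4729 0.1102 0.3219] [-3.1392 -0.0184 -0.0038]
(array([0.4349, 0.1298, 0.016 ]), np.float64(0.14702934940995344), np.float64(-0.06784253522139688), (302, 189))
(array([0.4729, 0.0391, 0.016 ]), np.float64(0.14780156651151716), np.float64(-0.14358076880768159), (374, 161))
(array([0.4769, 0.2434, 0.016 ]), np.float64(0.23243153112990492), np.float64(-0.06382500548503522), (212, 152))
[[ 34  10 180]
 [ 20  11 137]
 [ 19  47 174]
 [ 23  12 186]
 [ 18  53 168]
 [ 18  53 167]
 [ 30   7 213]] [[ 39  10 179]
 [ 16  58 144]
 [ 24  13 189]
 [ 30   8 211]] [[ 18  35 174]
 [ 27  13 190]
 [ 27  12 194]]
(147, 250) [0.3615 0.3273 0.04  ]
(140, 66) [0.5832 0.3105 0.04  ]
(5, 58) [0.5901 0.4603 0.04  ]
(302, 42) [0.607  0.1285 0.059 ]
(302, 8) [0.6319 0.1274 0.091 ]
(490, 15) [ 0.6278 -0.0514  0.09  ]
```

```bash
python3 - <<'E'
from h import *
go(.56,.135,.30,0)
E
```

```text
shift [ 87.4 -23.7  22.1] turn [-0.002 -0.002  0.012]
```

Request:
send_rows(xyz=[[15,-4,4],[30,-8,8],[45,-12,12],[60,-16,16],[75,-20,20],[87,-24,22],[87,-24,22],[87,-24,22],[87,-24,22],[87,-24,22]], dr=[[0,0,0],[0,0,0.012],[0,0,0.012],[0,0,0.012],[0,0,0.012],[0,0,0.012],[0,0,0.012],[0,0,0.012],[0,0,0.012],[0,0,0.012]])

```text
time: 7.85
position: [0.5605, 0.1262, 0.2997]
tool_rot: [3.141, -0.019, 0.001]
ft_force: [-1.2, 0.9, -0.3]
grip_width: 0.576
grip_force: 0.0
```

```bash
python3 - <<'E'
from h import *
C,im=snap("wrist","w4"); s=get_state(); print(s["time"],s["position"],s["tool_rot"])
E
```

```text
7.9 [0.56057467 0.12622637 0.29977601] [ 3.14064447e+00 -1.95177759e-02  1.38692441e-03]
```

View pics/w4.png

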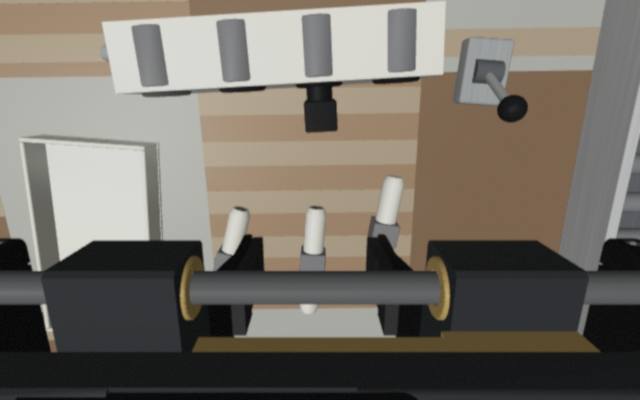

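The wrist view shows the head's front top edge running from (118,93) to (442,74), so the head is slightly yawed. The plug head is around (320,115) and the steel lever's knob is at (512,107).

```bash
python3 - <<'E'
from h import *
np.set_printoptions(precision=4,suppress=True)
C=cam("wrist"); im=cv2.imread("pics/w4.png")
g=cv2.cvtColor(im,cv2.COLOR_BGR2GRAY)
m=(g>190).astype(np.uint8); m[:, :100]=0; m[100:]=0; m[:,450:]=0
# front edge: lowest white pixel per column
pts=[]
for u in range(125,438,3):
    col=np.where(m[:,u])[0]
    if len(col): pts.append((u,col.max()+.5))
p=np.array(pts); W=np.array([plane(C,q,.1)[:2] for q in p]); k=np.polyfit(W[:,1],W[:,0],1)
for _ in range(3):
    r=W[:,0]-np.polyval(k,W[:,1]); g2=abs(r)<.003; k=np.polyfit(W[g2,1],W[g2,0],1)
print("face x = %.4f + %.4f y"%(k[1],k[0]),g2.sum(),len(W),"yaw",-np.arctan(k[0]))
corn=[plane(C,q,.1) for q in [(118,93),(442,74)]]; print("corners",corn,np.linalg.norm(corn[0]-corn[1]))
b=(g<60).astype(np.uint8); b[:84]=0; b[140:]=0; b[:,:290]=0; b[:,350:]=0
c=max(cv2.findContours(b,0,2)[0],key=cv2.contourArea); print(cv2.boundingRect(c),cv2.minAreaRect(c))
for v in range(84,134,4): cc=np.where(b[v])[0]; print(v,cc.min() if len(cc) else 0,cc.max() if len(cc) else 0, g[v,320])
print("barrels",[plane(C,q,.1) for q in [(148,25),(152,84),(232,20),(234,80),(317,15),(317,75),(402,10),(402,70)]])
print("knob",plane(C,(512,107),.092))
for t in tubes(im,C,(170,238,200,410),100): print(t)
E
```

```text
face x = 0.6574 + -0.0427 y 105 105 yaw 0.042668490212482556
corners [array([0.6442, 0.3041, 0.1   ]), array([0.6566, 0.0082, 0.1   ])] 0.29619842348498454
(296, 84, 45, 48) ((318.0, 107.5), (47.0, 44.0), 90.0)
84 298 340 24
88 307 330 35
92 307 331 37
96 308 331 36
100 307 334 33
104 305 335 35
108 305 335 35
112 305 335 36
116 305 335 36
120 305 336 37
124 306 336 35
128 306 336 37
132 0 0 107
barrels [array([0.7008, 0.2689, 0.1   ]), array([0.6516, 0.2719, 0.1   ]), array([0.7037, 0.1951, 0.1   ]), array([0.654 , 0.1969, 0.1   ]), array([0.7067, 0.1208, 0.1   ]), array([0.6573, 0.1214, 0.1   ]), array([0.7096, 0.047 , 0.1   ]), array([0.6605, 0.0446, 0.1   ])]
knob [ 0.6266 -0.0633  0.092 ]
(array([0.5058, 0.0351, 0.016 ]), np.float64(0.08207138459775916), np.float64(-0.11998159457024268), (388, 207))
(array([0.5135, 0.2611, 0.016 ]), np.float64(0.08644767603924032), np.float64(-0.0936559236611978), (205, 204))
```

```bash
python3 - <<'E'
from h import *
go(.622,.119,.16,.043); go(.622,.119,.073,.043)
E
```

```text
shift [ 61.4   6.3 139.8] turn [ 0.001 -0.001 -0.055]
shift [ 61.3   6.3 226.8] turn [ 0.001 -0.001 -0.055]
```

Request:
send_rows(xyz=[[15,2,20],[30,4,45],[45,6,75],[61,6,105],[61,6,140],[61,6,170],[61,6,200],[61,6,218],[61,6,227],[61,6,227]], dr=[[0,0,-0.015],[0,0,-0.03],[0,0,-0.045],[0,0,-0.055],[0,0,-0.055],[0,0,-0.055],[0,0,-0.055],[0,0,-0.055],[0,0,-0.055],[0,0,-0.055]], jaw=52)

```text
time: 8.73
position: [0.6205, 0.119, 0.0705]
tool_rot: [3.14, 0.067, -0.005]
ft_force: [0.5, 0.4, -0.0]
grip_width: 0.599
grip_force: 0.0
```

Request:
send_rows(xyz=[[0,0,0],[0,0,0],[0,0,0],[0,0,0],[0,0,0],[0,0,0],[0,0,0],[0,0,0],[0,0,0],[0,0,0]], dr=[[0,0,0],[0,0,0],[0,0,0],[0,0,0],[0,0,0],[0,0,0],[0,0,0],[0,0,0],[0,0,0],[0,0,0]], jaw=15, grip_force=45)

```text
time: 9.57
position: [0.6228, 0.12, 0.0736]
tool_rot: [-3.141, -0.067, -0.003]
ft_force: [-0.0, -0.5, 5.2]
grip_width: 0.36
grip_force: 45.0
```

```bash
python3 - <<'E'
from h import *
s=get_state(); print(s["time"],s["position"],s["tool_rot"],s["ft_force"],s["torque"],s["grip_width"]*87,s["grip_force"])
E
```

```text
9.5667 [0.62283146 0.11997575 0.07358855] [-3.14086781 -0.067118   -0.00334204] [-0.01957084 -0.48172047  5.21261728] [-0.06354821 -0.02191565  0.03346553] 31.33412871362125 44.99918139539659
```

The plug is gripped at 31 mm with hardly any side load, so the collet estimate is good. I pull it out.

Request:
send_rows(xyz=[[-5,0,0],[-12,0,0],[-20,0,0],[-30,0,0],[-42,0,0],[-55,0,0],[-70,0,0],[-80,0,-5],[-85,0,-20],[-85,0,-30]], dr=[[0,0,0],[0,0,0],[0,0,0],[0,0,0],[0,0,0],[0,0,0],[0,0,0],[0,0,0],[0,0,0],[0,0,0]])

```text
time: 10.4
position: [0.5348, 0.1161, 0.1022]
tool_rot: [3.14, 0.069, -0.004]
ft_force: [1.2, 0.1, -1.7]
grip_width: 0.367
grip_force: 45.0
```

```bash
python3 - <<'E'
from h import *
s=get_state(); print(s["position"],s["grip_width"]*87,s["grip_force"])
go(.43,.395,.12,.043);go(.43,.395,.032,.043)
E
```

```text
[0.53483413 0.11608601 0.10216043] 31.938177583211022 44.999191872775555
shift [ -92.6 -283.2  -17.9] turn [0.001 0.003 0.001]
shift [ -92.4 -283.3   70.1] turn [0.001 0.003 0.001]
```

Request:
send_rows(xyz=[[-8,-26,-10],[-18,-57,-18],[-28,-89,-18],[-39,-121,-18],[-49,-153,-18],[-59,-185,-18],[-70,-217,-18],[-80,-246,-18],[-88,-270,-18],[-92,-283,-18]], dr=[[0,0,0],[0,0,0],[0,0,0],[0,0,0],[0,0,0],[0,0,0],[0,0,0],[0,0,0],[0,0,0],[0,0,0]])

```text
time: 11.23
position: [0.4304, 0.3988, 0.1206]
tool_rot: [-3.138, -0.074, 0.002]
ft_force: [0.7, 0.6, -0.8]
grip_width: 0.365
grip_force: 45.0
```

Request:
send_rows(xyz=[[0,0,0],[0,0,0],[0,0,20],[0,0,45],[0,0,65],[0,0,80],[0,0,88],[0,0,88],[0,0,88],[0,0,88]], dr=[[0,0,0],[0,0,0],[0,0,0],[0,0,0],[0,0,0],[0,0,0],[0,0,0],[0,0,0],[0,0,0],[0,0,0]])

```text
time: 12.07
position: [0.434, 0.3951, 0.0334]
tool_rot: [-3.14, -0.066, -0.002]
ft_force: [0.1, 0.6, -1.1]
grip_width: 0.36
grip_force: 45.0
```

Request:
send_rows(xyz=[[0,0,0],[0,0,0],[0,0,0],[0,0,0],[0,0,0],[0,0,-20],[0,0,-50],[0,0,-80],[0,0,-110],[0,0,-130]], dr=[[0,0,0],[0,0,0],[0,0,0],[0,0,0],[0,0,0],[0,0,0],[0,0,0],[0,0,0],[0,0,0],[0,0,0]], jaw=52)

```text
time: 12.9
position: [0.4334, 0.396, 0.1653]
tool_rot: [-3.139, -0.068, -0.004]
ft_force: [-0.7, 0.5, -0.1]
grip_width: 0.597
grip_force: 0.0
```

```bash
python3 - <<'E'
from h import *
np.set_printoptions(precision=4,suppress=True)
s=get_state(); print(s["time"],s["position"],s["tool_rot"],s["grip_width"]*87)
C,im=snap("side","s3")
g=cv2.cvtColor(im,cv2.COLOR_BGR2GRAY); b=(g<50).astype(np.uint8); b[:295]=0;b[:,:185]=0;b[:,345:]=0
for c in cv2.findContours(b,0,2)[0]:
    if cv2.contourArea(c)>30: x=cv2.minAreaRect(c); print(x,plane(C,x[0],.02))
for t in tubes(im,C,(225,335,290,372),100): print(t)
go(.435,.245,.25,-.15)
E
```

```text
12.9 [0.4334 0.396  0.1653] [-3.139 -0.068 -0.004] 51.94171185344796
((267.300048828125, 357.4000244140625), (46.51021194458008, 22.807893753051758), 26.56505012512207) [0.4599 0.3952 0.02  ]
((251.0, 317.0), (44.0, 78.0), 90.0) [0.5437 0.3355 0.02  ]
(array([0.4221, 0.2788, 0.016 ]), np.float64(0.10377674241750202), np.float64(0.5071847746914562), (315, 322))
(array([0.438 , 0.2365, 0.016 ]), np.float64(0.15694318196528165), np.float64(-0.39975494436347503), (320, 307))
(array([0.4352, 0.1307, 0.016 ]), np.float64(0.14908695503423575), np.float64(-0.04599181009645175), (341, 275))
(array([0.4736, 0.0407, 0.016 ]), np.float64(0.15119050391597144), np.float64(-0.16676463186299345), (343, 249))
shift [ -5.8 152.  -82. ] turn [-0.005 -0.007  0.193]
```

The plug lies in the tray. Next is tube B at (0.435, 0.130), which goes into the freed collet at y = 0.12.

```bash
python3 - <<'E'
from h import *
go(.435,.130,.12,-.06)
E
```

```text
shift [-11.7 267.5  47.5] turn [-0.005 -0.007  0.103]
```

Request:
send_rows(xyz=[[-1,25,0],[-2,55,5],[-4,87,10],[-5,119,15],[-6,151,20],[-8,183,30],[-9,215,40],[-10,245,47],[-12,264,47],[-12,268,47]], dr=[[0,0,0.01],[0,0,0.02],[0,0,0.03],[0,0,0.04],[0,0,0.05],[0,0,0.06],[0,0,0.075],[0,0,0.09],[0,0,0.1],[-0.005,-0.007,0.103]])

```text
time: 13.78
position: [0.4316, 0.1221, 0.1145]
tool_rot: [3.131, -0.104, -0.013]
ft_force: [0.3, -0.3, 0.0]
grip_width: 0.6
grip_force: 0.0
```

```bash
python3 - <<'E'
from h import *
np.set_printoptions(precision=4,suppress=True)
C,im=snap("wrist","w5"); s=get_state(); print(s["time"],s["position"],s["tool_rot"])
go(.435,.130,.021,-.06)
E
```

```text
13.8333 [0.4325 0.1238 0.115 ] [ 3.1326 -0.1019 -0.0119]
shift [ 2.8 -7.1 93.9] turn [ 0.008  0.007 -0.005]
```

View pics/w5.png

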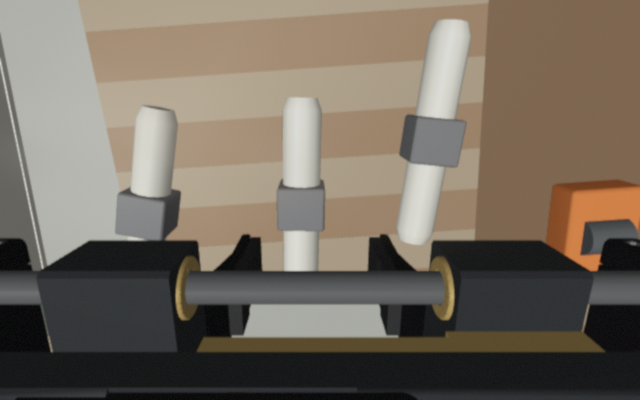

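Tube B, with its sleeve at (301,205), is parallel to the tool, so I descend and grasp it.

Request:
send_rows(xyz=[[3,-7,5],[3,-7,20],[3,-7,40],[3,-7,60],[3,-7,78],[3,-7,88],[3,-7,94],[3,-7,94],[3,-7,94],[3,-7,94]], dr=[[0.008,0.007,-0.005],[0.008,0.007,-0.005],[0.008,0.007,-0.005],[0.008,0.007,-0.005],[0.008,0.007,-0.005],[0.008,0.007,-0.005],[0.008,0.007,-0.005],[0.008,0.007,-0.005],[0.008,0.007,-0.005],[0.008,0.007,-0.005]])

```text
time: 14.67
position: [0.4361, 0.1337, 0.0221]
tool_rot: [-3.137, 0.086, -0.003]
ft_force: [0.0, 0.1, -0.1]
grip_width: 0.596
grip_force: 0.0
```

Request:
send_rows(xyz=[[0,0,0],[0,0,0],[0,0,0],[0,0,0],[0,0,0],[0,0,0],[0,0,0],[0,0,0],[0,0,0],[0,0,0]], dr=[[0,0,0],[0,0,0],[0,0,0],[0,0,0],[0,0,0],[0,0,0],[0,0,0],[0,0,0],[0,0,0],[0,0,0]], jaw=15)

```text
time: 15.5
position: [0.4356, 0.1325, 0.0216]
tool_rot: [-3.139, 0.087, -0.001]
ft_force: [-0.5, -2.2, 4.8]
grip_width: 0.365
grip_force: 45.0
```

Request:
send_rows(xyz=[[0,0,-5],[0,0,-15],[0,0,-28],[0,0,-40],[0,0,-50],[0,0,-56],[0,0,-59],[0,0,-59],[0,0,-59],[0,0,-59]], dr=[[0,0,0],[0,0,0],[0,0,0],[0,0,-0.02],[0,0,-0.05],[0,0,-0.08],[0,0,-0.103],[0,0,-0.103],[0,0,-0.103],[0,0,-0.103]])

```text
time: 16.33
position: [0.4348, 0.133, 0.0801]
tool_rot: [-3.138, -0.074, -0.0]
ft_force: [0.7, -0.7, -0.9]
grip_width: 0.363
grip_force: 45.0
```

```bash
python3 - <<'E'
from h import *
s=get_state(); print(s["time"],s["position"],s["tool_rot"],s["grip_width"]*87,s["grip_force"])
print("approach pt, collet C, tip 10 mm before mouth (tube centre .082 before)")
u=np.array([1,.043]); q=np.array([.6523,.120])
for d in(.084,.031): a=q-d*u; go(a[0],a[1],.080,.043)
E
```

```text
16.3333 [0.43483602 0.13295036 0.08014752] [-3.13808976e+00 -7.43917630e-02 -7.88652568e-05] 31.612450186141608 44.99833641573787
approach pt, collet C, tip 10 mm before mouth (tube centre .082 before)
shift [1.325e+02 2.290e+01 1.000e-01] turn [-0.003 -0.     0.004]
shift [1.856e+02 2.310e+01 1.000e-01] turn [-0.003 -0.     0.004]
```

Request:
send_rows(xyz=[[10,2,0],[25,5,0],[42,9,0],[60,13,0],[78,17,0],[96,20,0],[112,23,0],[124,23,0],[126,23,0],[126,23,0]], dr=[[0,0,0],[0,0,0],[0,0,0],[0,0,0],[0,0,0],[0,0,0],[0,0,0.004],[0,0,0.004],[0,0,0.004],[0,0,0.004]])

```text
time: 17.17
position: [0.5626, 0.1159, 0.0795]
tool_rot: [-3.137, -0.067, 0.001]
ft_force: [-0.6, 0.6, 0.0]
grip_width: 0.363
grip_force: 45.0
```

```bash
python3 - <<'E'
from h import *
s=get_state(); print(s["time"],s["position"],s["tool_rot"],s["grip_width"]*87)
C,im=snap("side","s4"); cv2.imwrite("pics/s4c.png",cv2.resize(im[150:330,190:400],(700,600),interpolation=2))
u=np.array([1,.043]); q=np.array([.6523,.120])
for d in(.084,.031): a=q-d*u; go(a[0],a[1],.080,.043)
E
```

```text
17.1667 [0.56260221 0.11589784 0.079453  ] [-3.13736075e+00 -6.74537963e-02  1.15537782e-03] 31.590452835886023
shift [ 6.6 -0.1 -0.5] turn [-0.003  0.001  0.001]
shift [59.7 -0.  -0.6] turn [-0.003  0.001  0.001]
```

View pics/s4c.png

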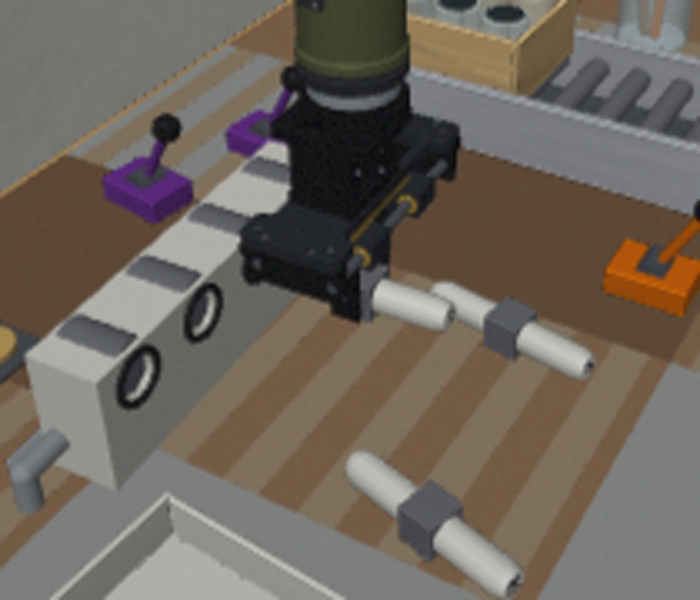

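Tube held level in front of collet C. I start inserting it.

Request:
send_rows(xyz=[[4,0,0],[8,0,0],[12,0,0],[16,0,0],[20,0,0],[23,0,0],[26,0,0],[29,0,0],[32,0,0],[32,0,0]], dr=[[0,0,0],[0,0,0],[0,0,0],[0,0,0],[0,0,0],[0,0,0],[0,0,0],[0,0,0],[0,0,0],[0,0,0]])

```text
time: 18.05
position: [0.5947, 0.1174, 0.0803]
tool_rot: [-3.138, -0.068, -0.001]
ft_force: [-0.5, 0.1, -1.4]
grip_width: 0.364
grip_force: 45.0
```

Request:
send_rows(xyz=[[3,0,0],[6,0,0],[9,0,0],[12,0,0],[15,0,0],[18,0,0],[21,0,0],[24,0,0],[25,0,0],[25,0,0]], dr=[[0,0,0],[0,0,0],[0,0,0],[0,0,0],[0,0,0],[0,0,0],[0,0,0],[0,0,0],[0,0,0],[0,0,0]])

```text
time: 18.88
position: [0.6155, 0.1191, 0.0798]
tool_rot: [-3.139, -0.071, 0.012]
ft_force: [-10.5, -0.2, 4.1]
grip_width: 0.366
grip_force: 45.0
```

Request:
send_rows(xyz=[[1,0,0],[2,0,0],[3,0,0],[4,0,0],[5,0,0],[6,0,0],[7,0,0],[8,0,0],[8,0,0],[8,0,0]], dr=[[0,0,0],[0,0,0],[0,0,0],[0,0,0],[0,0,0],[0,0,0],[0,0,0],[0,0,0],[0,0,0],[0,0,0]])

```text
time: 19.72
position: [0.6224, 0.1195, 0.0798]
tool_rot: [-3.14, -0.071, 0.015]
ft_force: [-13.7, -0.7, 7.1]
grip_width: 0.36
grip_force: 45.0
```

Request:
send_rows(xyz=[[1,0,0],[2,0,0],[3,0,0],[4,0,0],[5,0,0],[6,0,0],[6,0,0],[6,0,0],[6,0,0],[6,0,0]], dr=[[0,0,0],[0,0,0],[0,0,0],[0,0,0],[0,0,0],[0,0,0],[0,0,0],[0,0,0],[0,0,0],[0,0,0]])

```text
time: 20.55
position: [0.623, 0.1196, 0.0793]
tool_rot: [3.139, 0.072, -0.034]
ft_force: [-27.8, -1.0, 17.1]
grip_width: 0.366
grip_force: 45.0
```

The tube has bottomed: 28 N at x = 0.623, the same place the plug sat. I relieve the load, release and rise.

Request:
send_rows(xyz=[[-5,0,0],[-9,0,0],[-9,0,0],[-9,0,0],[-9,0,0],[-9,0,0],[-9,0,0],[-9,0,0],[-9,0,0],[-9,0,0]], dr=[[0,0,0],[0,0,0],[0,0,0],[0,0,0],[0,0,0],[0,0,0],[0,0,0],[0,0,0],[0,0,0],[0,0,0]])

```text
time: 21.38
position: [0.6227, 0.1193, 0.0799]
tool_rot: [-3.138, -0.07, 0.005]
ft_force: [-6.2, 0.9, -0.6]
grip_width: 0.364
grip_force: 45.0
```

Request:
send_rows(xyz=[[0,0,0],[0,0,0],[0,0,0],[0,0,0],[0,0,-10],[0,0,-30],[0,0,-60],[0,0,-80],[0,0,-90],[0,0,-90]], dr=[[0,0,0],[0,0,0],[0,0,0],[0,0,0],[0,0,0],[0,0,0],[0,0,0],[0,0,0],[0,0,0],[0,0,0]], jaw=50)

```text
time: 22.22
position: [0.6259, 0.1188, 0.1739]
tool_rot: [-3.138, -0.068, -0.01]
ft_force: [-0.3, -0.8, 0.5]
grip_width: 0.571
grip_force: 0.0
```

```bash
python3 - <<'E'
from h import *
np.set_printoptions(precision=4,suppress=True)
s=get_state(); print(s["time"],s["position"],s["tool_rot"],s["grip_width"]*87)
C,im=snap("side","s5")
for t in tubes(im,C,(225,335,290,372),100): print(t)
go(.473,.040,.12,-.15)
E
```

```text
22.2167 [0.6259 0.1188 0.1739] [-3.1379 -0.0683 -0.01  ] 49.7181771406166
(array([0.4221, 0.2788, 0.016 ]), np.float64(0.10377674241750202), np.float64(0.5071847746914562), (315, 322))
(array([0.4376, 0.237 , 0.016 ]), np.float64(0.15307019868549746), np.float64(-0.28822199558258366), (319, 306))
(array([0.4736, 0.0407, 0.016 ]), np.float64(0.15119050391597144), np.float64(-0.16676463186299345), (343, 249))
shift [-155.2   71.8   50.9] turn [-0.003 -0.003  0.193]
```

Request:
send_rows(xyz=[[-15,7,0],[-35,16,0],[-55,25,5],[-75,34,12],[-95,43,20],[-115,53,28],[-135,62,38],[-150,69,48],[-155,72,51],[-155,72,51]], dr=[[0,0,0.02],[0,0,0.04],[0,0,0.06],[0,0,0.08],[0,0,0.1],[0,0,0.12],[0,0,0.14],[0,0,0.16],[0,0,0.18],[0,0,0.193]])

```text
time: 23.1
position: [0.4701, 0.0385, 0.1172]
tool_rot: [-3.131, 0.239, 0.006]
ft_force: [0.3, -0.5, 0.2]
grip_width: 0.573
grip_force: 0.0
```

```bash
python3 - <<'E'
from h import *
np.set_printoptions(precision=4,suppress=True)
C,im=snap("wrist","w6"); s=get_state(); print(s["time"],s["position"],s["tool_rot"])
for t in tubes(im,C,(0,240,240,390),300): print(t)
g=tubes(im,C,(0,240,0,240),300); print(g)
go(.473,.040,.021,-.15)
E
```

```text
23.15 [0.4719 0.0394 0.1183] [-3.1302  0.2377  0.0014]
(array([0.4961, 0.0361, 0.016 ]), np.float64(0.09959125942788827), np.float64(-0.15606074681987386), (311, 168))
[(array([0.5045, 0.249 , 0.016 ]), np.float64(0.052367067617704995), np.float64(-0.373782124832283), (14, 204)), (array([0.5883, 0.1431, 0.016 ]), np.float64(0.07533129818033679), np.float64(0.04059288009695771), (122, 54))]
shift [ 1.1 -0.5 97.3] turn [-0.002  0.001 -0.002]
```

View pics/w6.png

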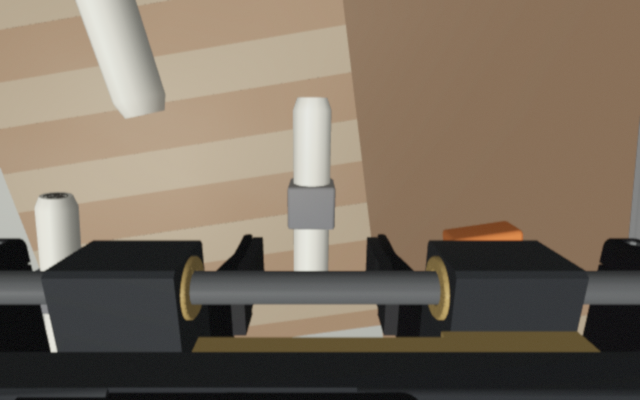

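Tube A is centred and parallel at (311,168), so I grasp it and lift.

Request:
send_rows(xyz=[[1,0,5],[1,0,20],[1,0,42],[1,0,64],[1,0,82],[1,0,92],[1,0,97],[1,0,97],[1,0,97],[1,0,97]], dr=[[0,0,0],[0,0,0],[0,0,0],[0,0,0],[0,0,0],[0,0,0],[0,0,0],[0,0,0],[0,0,0],[0,0,0]])

```text
time: 23.98
position: [0.4746, 0.0401, 0.0231]
tool_rot: [-3.13, 0.234, -0.004]
ft_force: [0.3, 0.2, 0.4]
grip_width: 0.573
grip_force: 0.0
```

Request:
send_rows(xyz=[[0,0,0],[0,0,0],[0,0,0],[0,0,0],[0,0,0],[0,0,0],[0,0,0],[0,0,0],[0,0,0],[0,0,0]], dr=[[0,0,0],[0,0,0],[0,0,0],[0,0,0],[0,0,0],[0,0,0],[0,0,0],[0,0,0],[0,0,0],[0,0,0]], jaw=15)

```text
time: 24.82
position: [0.4737, 0.0399, 0.0224]
tool_rot: [-3.13, 0.234, -0.001]
ft_force: [-1.4, -0.9, 5.4]
grip_width: 0.364
grip_force: 45.0
```

Request:
send_rows(xyz=[[0,0,-5],[0,0,-15],[0,0,-28],[0,0,-40],[0,0,-50],[0,0,-56],[0,0,-59],[0,0,-59],[0,0,-59],[0,0,-59]], dr=[[0,0,0],[0,0,0],[0,0,-0.03],[0,0,-0.06],[0,0,-0.1],[0,0,-0.14],[0,0,-0.17],[0,0,-0.193],[0,0,-0.193],[0,0,-0.193]])

```text
time: 25.65
position: [0.4731, 0.0397, 0.0809]
tool_rot: [-3.138, -0.068, -0.0]
ft_force: [0.3, -0.3, -1.2]
grip_width: 0.366
grip_force: 45.0
```

```bash
python3 - <<'E'
from h import *
s=get_state(); print(s["time"],s["position"],s["tool_rot"],s["grip_width"]*87,s["grip_force"])
u=np.array([1,.043]); q=np.array([.6555,.0445])
for d in(.086,.031): a=q-d*u; go(a[0],a[1],.080,.043)
E
```

```text
25.65 [0.47307384 0.03968005 0.08090663] [-3.13834877e+00 -6.77582264e-02 -4.37274124e-05] 31.822060663633188 44.97892079874873
shift [96.4  3.   0.9] turn [-0.003 -0.     0.   ]
shift [151.4   3.1   0.9] turn [-0.003 -0.     0.   ]
```

Request:
send_rows(xyz=[[10,1,0],[25,2,0],[42,3,0],[60,3,0],[76,3,0],[90,3,0],[96,3,0],[100,3,0],[104,3,0],[108,3,0]], dr=[[0,0,0],[0,0,0],[0,0,0],[0,0,0],[0,0,0],[0,0,0],[0,0,0],[0,0,0],[0,0,0],[0,0,0]])

```text
time: 26.48
position: [0.5811, 0.0415, 0.0807]
tool_rot: [-3.138, -0.069, 0.001]
ft_force: [0.7, 0.3, -1.9]
grip_width: 0.365
grip_force: 45.0
```

Request:
send_rows(xyz=[[3,0,0],[6,0,0],[9,0,0],[12,0,0],[15,0,0],[18,0,0],[21,0,0],[24,0,0],[26,0,0],[26,0,0]], dr=[[0,0,0],[0,0,0],[0,0,0],[0,0,0],[0,0,0],[0,0,0],[0,0,0],[0,0,0],[0,0,0],[0,0,0]])

```text
time: 27.32
position: [0.6074, 0.0434, 0.0808]
tool_rot: [-3.137, -0.07, -0.0]
ft_force: [-0.4, 2.6, -2.7]
grip_width: 0.362
grip_force: 45.0
```

Entering freely, so I push it home.

Request:
send_rows(xyz=[[3,0,0],[6,0,0],[9,0,0],[11,0,0],[13,0,0],[15,0,0],[17,0,0],[19,0,0],[20,0,0],[20,0,0]], dr=[[0,0,0],[0,0,0],[0,0,0],[0,0,0],[0,0,0],[0,0,0],[0,0,0],[0,0,0],[0,0,0],[0,0,0]])

```text
time: 28.15
position: [0.6233, 0.0443, 0.0806]
tool_rot: [-3.139, -0.07, 0.014]
ft_force: [-12.0, 2.7, 6.0]
grip_width: 0.365
grip_force: 45.0
```

Request:
send_rows(xyz=[[1,0,0],[2,0,0],[3,0,0],[4,0,0],[5,0,0],[6,0,0],[7,0,0],[7,0,0],[7,0,0],[7,0,0]], dr=[[0,0,0],[0,0,0],[0,0,0],[0,0,0],[0,0,0],[0,0,0],[0,0,0],[0,0,0],[0,0,0],[0,0,0]])

```text
time: 28.98
position: [0.6252, 0.0444, 0.0802]
tool_rot: [-3.14, -0.07, 0.031]
ft_force: [-26.3, 0.7, 16.1]
grip_width: 0.364
grip_force: 45.0
```

Bottomed at x = 0.625, as expected. I release it and go to tube C.

Request:
send_rows(xyz=[[-4,0,0],[-7,0,0],[-7,0,0],[-7,0,0],[-7,0,0],[-7,0,0],[-7,0,0],[-7,0,0],[-7,0,0],[-7,0,0]], dr=[[0,0,0],[0,0,0],[0,0,0],[0,0,0],[0,0,0],[0,0,0],[0,0,0],[0,0,0],[0,0,0],[0,0,0]])

```text
time: 29.82
position: [0.625, 0.0442, 0.0802]
tool_rot: [-3.138, -0.07, 0.008]
ft_force: [-8.0, 2.1, 0.2]
grip_width: 0.369
grip_force: 45.0
```

Request:
send_rows(xyz=[[0,0,0],[0,0,0],[0,0,0],[0,0,0],[0,0,-10],[0,0,-30],[0,0,-60],[0,0,-80],[0,0,-90],[0,0,-90]], dr=[[0,0,0],[0,0,0],[0,0,0],[0,0,0],[0,0,0],[0,0,0],[0,0,0],[0,0,0],[0,0,0],[0,0,0]], jaw=50)

```text
time: 30.65
position: [0.6293, 0.0435, 0.1746]
tool_rot: [-3.139, -0.068, -0.01]
ft_force: [0.0, -0.4, -1.0]
grip_width: 0.576
grip_force: 0.0
```

```bash
python3 - <<'E'
from h import *
s=get_state(); print(s["time"],s["position"],s["tool_rot"],s["grip_width"]*87)
go(.435,.238,.15,-.15)
E
```

```text
30.65 [0.62926541 0.04345527 0.17464429] [-3.13861296 -0.0682254  -0.01010867] 50.06935896198148
shift [-185.8 -202.8   23.9] turn [-0.003 -0.006  0.193]
```

Request:
send_rows(xyz=[[-18,-20,0],[-38,-42,0],[-58,-64,0],[-80,-87,0],[-102,-111,5],[-124,-135,10],[-146,-159,15],[-166,-182,20],[-180,-197,24],[-186,-203,24]], dr=[[0,0,0.02],[0,0,0.04],[0,0,0.06],[0,0,0.08],[0,0,0.1],[0,0,0.12],[0,0,0.14],[0,0,0.16],[0,0,0.18],[0,0,0.193]])

```text
time: 31.48
position: [0.4287, 0.24, 0.1456]
tool_rot: [-3.132, 0.228, 0.005]
ft_force: [-0.2, 0.3, 0.4]
grip_width: 0.575
grip_force: 0.0
```

```bash
python3 - <<'E'
from h import *
np.set_printoptions(precision=4,suppress=True)
snap("wrist","x"); C,im=snap("wrist","w7"); s=get_state(); print(s["time"],s["position"],s["tool_rot"])
for t in tubes(im,C,(0,240,180,430),200): print(t)
E
```

```text
31.5833 [0.4305 0.2389 0.1464] [-3.1318  0.2284  0.0023]
```

View pics/w7.png

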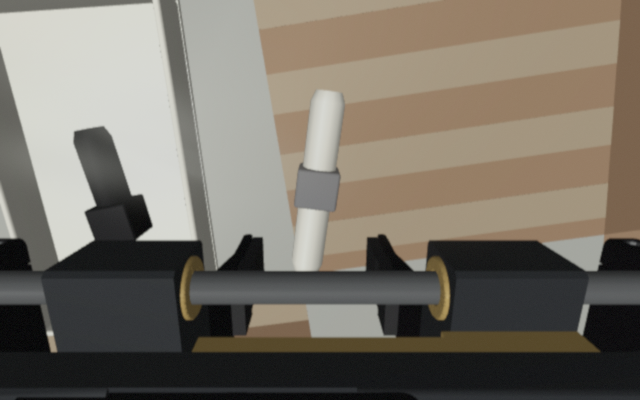

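Tube C runs from its tip at (328,92), through the sleeve at (318,187), down to (308,262). The plug is visible lying in the tray.

```bash
python3 - <<'E'
from h import *
np.set_printoptions(precision=4,suppress=True)
C=cam("wrist"); a,b=plane(C,(308,262),.016),plane(C,(328,92),.016); d=b-a; y=np.arctan2(d[1],d[0])
t=plane(C,(328,91),.016); c=t-.072*d/np.linalg.norm(d)
print(a,b,y,"centre from tip",c,"from sleeve top",plane(C,(318,187),.028)); go(c[0],c[1],.022,y)
E
```

```text
[0.3764 0.2517 0.016 ] [0.5081 0.2168 0.016 ] -0.25934823376427063 centre from tip [0.4392 0.2351 0.016 ] from sleeve top [0.4414 0.234  0.028 ]
shift [  9.3   2.7 124.4] turn [-0.001  0.002  0.114]
```

Request:
send_rows(xyz=[[9,3,10],[9,3,30],[9,3,55],[9,3,80],[9,3,102],[9,3,116],[9,3,124],[9,3,124],[9,3,124],[9,3,124]], dr=[[0,0,0.04],[0,0,0.08],[0,0,0.114],[0,0,0.114],[0,0,0.114],[0,0,0.114],[0,0,0.114],[0,0,0.114],[0,0,0.114],[0,0,0.114]])

```text
time: 32.42
position: [0.4421, 0.2341, 0.0243]
tool_rot: [-3.111, 0.413, -0.002]
ft_force: [-0.2, 0.0, 0.1]
grip_width: 0.577
grip_force: 0.0
```

Request:
send_rows(xyz=[[0,0,0],[0,0,0],[0,0,0],[0,0,0],[0,0,0],[0,0,0],[0,0,0],[0,0,0],[0,0,0],[0,0,0]], dr=[[0,0,0],[0,0,0],[0,0,0],[0,0,0],[0,0,0],[0,0,0],[0,0,0],[0,0,0],[0,0,0],[0,0,0]], jaw=15)

```text
time: 33.25
position: [0.4417, 0.2345, 0.0242]
tool_rot: [-3.111, 0.412, -0.002]
ft_force: [-0.3, 0.5, 5.9]
grip_width: 0.362
grip_force: 45.0
```

Request:
send_rows(xyz=[[0,0,-5],[0,0,-15],[0,0,-28],[0,0,-40],[0,0,-50],[0,0,-56],[0,0,-58],[0,0,-58],[0,0,-58],[0,0,-58]], dr=[[0,0,0],[0,0,0],[0,0,-0.05],[0,0,-0.1],[0,0,-0.15],[0,0,-0.2],[0,0,-0.25],[0,0,-0.3],[0,0,-0.305],[0,0,-0.305]])

```text
time: 34.08
position: [0.4408, 0.2335, 0.0816]
tool_rot: [-3.139, -0.064, -0.0]
ft_force: [0.4, 0.5, -0.8]
grip_width: 0.363
grip_force: 45.0
```

```bash
python3 - <<'E'
from h import *
s=get_state(); print(s["time"],s["position"],s["tool_rot"],s["grip_width"]*87,s["grip_force"])
u=np.array([1,.043]); q=np.array([.6491,.195])
for d in(.086,.031): a=q-d*u; go(a[0],a[1],.080,.043)
E
```

```text
34.0833 [0.44083475 0.23349489 0.08162659] [-3.13885354e+00 -6.36848394e-02 -6.97164254e-05] 31.60510170589904 44.98755857348442
shift [120.5  47.1   1.5] turn [-0.002 -0.    -0.002]
shift [175.5  47.    1.5] turn [-0.002 -0.    -0.002]
```

Request:
send_rows(xyz=[[10,5,-1],[22,11,-1],[36,17,-1],[52,24,-1],[70,32,-1],[88,40,-1],[104,46,-1],[114,46.5,-1],[118,46.5,-1],[120,46.5,-1]], dr=[[0,0,0],[0,0,0],[0,0,0],[0,0,0],[0,0,0],[0,0,0],[0,0,0],[0,0,0],[0,0,0],[0,0,0]])

```text
time: 34.92
position: [0.5636, 0.1924, 0.082]
tool_rot: [-3.138, -0.064, 0.001]
ft_force: [-0.2, -0.3, -0.4]
grip_width: 0.362
grip_force: 45.0
```

Request:
send_rows(xyz=[[4,0,0],[8,0,0],[12,0,0],[15,0,0],[18,0,0],[22,0,0],[26,0,0],[30,0,0],[34,0,0],[36,0,0]], dr=[[0,0,0],[0,0,0],[0,0,0],[0,0,0],[0,0,0],[0,0,0],[0,0,0],[0,0,0],[0,0,0],[0,0,0]])

```text
time: 35.75
position: [0.5996, 0.1938, 0.0825]
tool_rot: [-3.138, -0.065, -0.001]
ft_force: [0.2, 0.1, -2.4]
grip_width: 0.363
grip_force: 45.0
```

Request:
send_rows(xyz=[[3,0,0],[6,0,0],[9,0,0],[11,0,0],[13,0,0],[15,0,0],[17,0,0],[19,0,0],[21,0,0],[22,0,0]], dr=[[0,0,0],[0,0,0],[0,0,0],[0,0,0],[0,0,0],[0,0,0],[0,0,0],[0,0,0],[0,0,0],[0,0,0]])

```text
time: 36.58
position: [0.6153, 0.1949, 0.0823]
tool_rot: [3.14, 0.068, -0.018]
ft_force: [-16.2, -2.9, 11.1]
grip_width: 0.362
grip_force: 45.0
```

Request:
send_rows(xyz=[[1,0,0],[2,0,0],[3,0,0],[4,0,0],[5,0,0],[6,0,0],[6,0,0],[6,0,0],[6,0,0],[6,0,0]], dr=[[0,0,0],[0,0,0],[0,0,0],[0,0,0],[0,0,0],[0,0,0],[0,0,0],[0,0,0],[0,0,0],[0,0,0]])

```text
time: 37.42
position: [0.622, 0.1952, 0.0823]
tool_rot: [3.141, 0.068, -0.015]
ft_force: [-14.0, -2.2, 8.3]
grip_width: 0.364
grip_force: 45.0
```

Request:
send_rows(xyz=[[1,0,0],[2,0,0],[3,0,0],[4,0,0],[5,0,0],[6,0,0],[6,0,0],[6,0,0],[6,0,0],[6,0,0]], dr=[[0,0,0],[0,0,0],[0,0,0],[0,0,0],[0,0,0],[0,0,0],[0,0,0],[0,0,0],[0,0,0],[0,0,0]])

```text
time: 38.25
position: [0.624, 0.1954, 0.0821]
tool_rot: [3.138, 0.069, -0.028]
ft_force: [-23.5, -5.5, 15.9]
grip_width: 0.365
grip_force: 45.0
```

Request:
send_rows(xyz=[[1,0,0],[2,0,0],[3,0,0],[3,0,0],[3,0,0],[3,0,0],[3,0,0],[3,0,0],[3,0,0],[3,0,0]], dr=[[0,0,0],[0,0,0],[0,0,0],[0,0,0],[0,0,0],[0,0,0],[0,0,0],[0,0,0],[0,0,0],[0,0,0]])

```text
time: 39.08
position: [0.6244, 0.1954, 0.0819]
tool_rot: [3.136, 0.07, -0.037]
ft_force: [-30.7, -6.8, 19.9]
grip_width: 0.363
grip_force: 45.0
```

Request:
send_rows(xyz=[[-4,0,0],[-9,0,0],[-9,0,0],[-9,0,0],[-9,0,0],[-9,0,0],[-9,0,0],[-9,0,0],[-9,0,0],[-9,0,0]], dr=[[0,0,0],[0,0,0],[0,0,0],[0,0,0],[0,0,0],[0,0,0],[0,0,0],[0,0,0],[0,0,0],[0,0,0]])

```text
time: 39.92
position: [0.6241, 0.1952, 0.0817]
tool_rot: [-3.14, -0.067, 0.009]
ft_force: [-9.2, -1.5, 1.9]
grip_width: 0.362
grip_force: 45.0
```

Request:
send_rows(xyz=[[0,0,0],[0,0,0],[0,0,0],[0,0,0],[0,0,-10],[0,0,-30],[0,0,-60],[-20,0,-90],[-50,0,-120],[-70,0,-140]], dr=[[0,0,0],[0,0,0],[0,0,0],[0,0,0],[0,0,0],[0,0,0],[0,0,0],[0,0,0],[0,0,0],[0,0,0]], jaw=50)

```text
time: 40.75
position: [0.5562, 0.1931, 0.226]
tool_rot: [-3.137, -0.067, -0.005]
ft_force: [0.3, -0.1, 0.3]
grip_width: 0.575
grip_force: 0.0
```

```bash
python3 - <<'E'
from h import *
s=get_state(); print(s["time"],s["position"],s["tool_rot"],s["grip_width"]*87)
go(.545,.115,.29,.043)
E
```

```text
40.75 [0.55617494 0.19306819 0.22596091] [-3.13708172 -0.06715759 -0.00515309] 49.99771199320353
shift [-14.3  77.3 -64.4] turn [-0.004 -0.003 -0.   ]
```

Now I check the three tubes from above before touching the lever.

Request:
send_rows(xyz=[[-3,15,-10],[-6,30,-24],[-9,45,-38],[-12,60,-52],[-14,72,-64],[-14,77,-64],[-14,77,-64],[-14,77,-64],[-14,77,-64],[-14,77,-64]], dr=[[0,0,0],[0,0,0],[0,0,0],[0,0,0],[0,0,0],[0,0,0],[0,0,0],[0,0,0],[0,0,0],[0,0,0]], jaw=0)

```text
time: 41.58
position: [0.5456, 0.1152, 0.2854]
tool_rot: [-3.138, -0.068, 0.002]
ft_force: [-0.1, -0.9, 0.1]
grip_width: 0.011
grip_force: 0.0
```

```bash
python3 - <<'E'
from h import *
np.set_printoptions(precision=4,suppress=True)
C,im=snap("wrist","w8"); s=get_state(); print(s["time"],s["position"],s["tool_rot"])
snap("side","s8")
E
```

```text
41.6333 [0.5457 0.1151 0.2855] [-3.1378 -0.0684  0.0013]
```

View pics/w8.png

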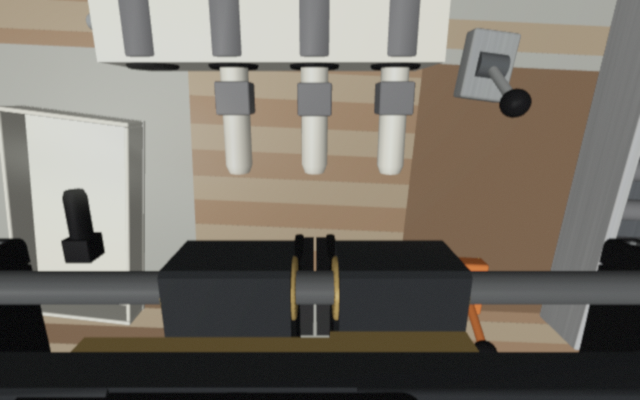

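View pics/s8.png

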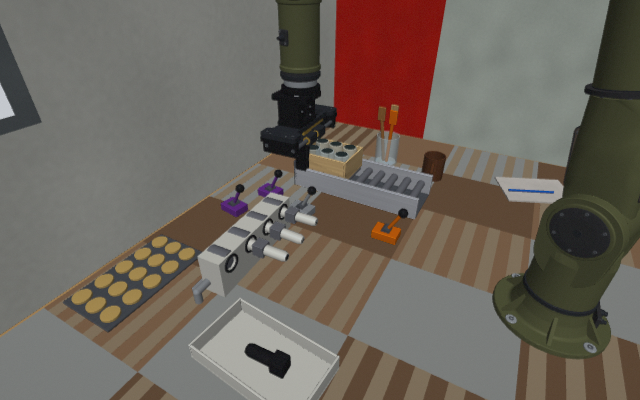

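All three tubes protrude equally, with their ends near row 174. The plug is in the tray at (80,230). The steel lever's hub is at (493,66) and its knob at (515,102).

```bash
python3 - <<'E'
from h import *
np.set_printoptions(precision=4,suppress=True)
C=cam("wrist"); k=plane(C,(515,102),.092); p=plane(C,(493,66),.030); d=(p-k)[:2]
print("knob",k,"hub",p,"dist",np.linalg.norm(d),"yaw",np.arctan2(d[1],d[0]))
e=[plane(C,q,.025) for q in [(459,95),(473,30),(519,39),(502,102)]]; print(e)
f=e[1]-e[0]; print("block edge yaw",np.arctan2(f[1],f[0]), "block centre",sum(e)/4)
print(tri(cam("side"),(312,190),cam("scene"),(327,211)))
S,im=snap("side","q"); Q,im2=snap("scene","s9")
cv2.imwrite("pics/s9c.png",cv2.resize(im2[180:310,200:400],(800,520),interpolation=2))
E
```

```text
knob [ 0.6261 -0.0638  0.092 ] hub [ 0.6625 -0.0672  0.03  ] dist 0.0365664690322343 yaw -0.09117205203475577
[array([ 0.6323, -0.0379,  0.025 ]), array([ 0.6969, -0.0428,  0.025 ]), array([ 0.6904, -0.0918,  0.025 ]), array([ 0.627 , -0.0855,  0.025 ])]
block edge yaw -0.07553226573663682 block centre [ 0.6616 -0.0645  0.025 ]
[ 0.6263 -0.0666  0.09  ]
```

View pics/s9c.png

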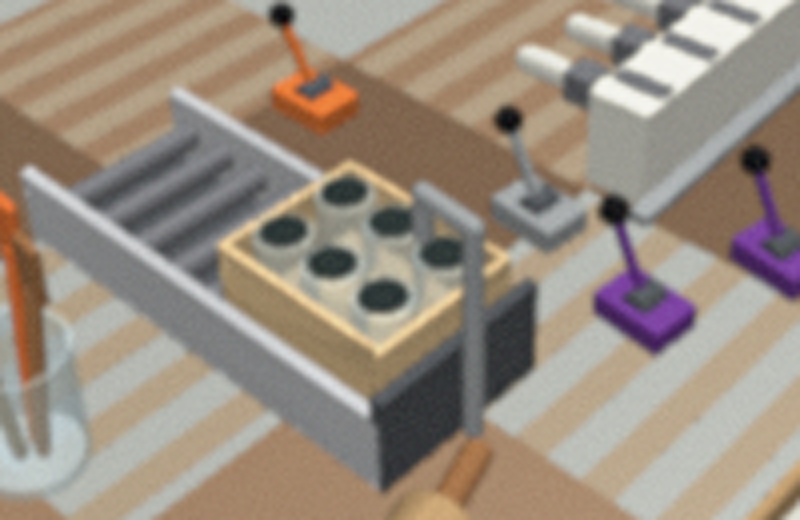

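The crate sits against the stop. Next I move in front of the knob with the fingers closed.

```bash
python3 - <<'E'
from h import *
go(.575,-.063,.095,-.08)
E
```

```text
shift [ 21.5 179.3 190.3] turn [-0.003  0.     0.123]
```

Request:
send_rows(xyz=[[3,18,0],[6,40,5],[10,68,15],[14,96,30],[18,124,50],[21,152,75],[21,172,105],[21,179,135],[21,179,165],[21,179,186]], dr=[[0,0,0.01],[0,0,0.03],[0,0,0.05],[0,0,0.07],[0,0,0.09],[0,0,0.11],[0,0,0.123],[0,0,0.123],[0,0,0.123],[0,0,0.123]])

```text
time: 42.62
position: [0.5726, -0.0677, 0.0961]
tool_rot: [-3.137, 0.136, 0.006]
ft_force: [0.3, -0.2, -0.2]
grip_width: 0.005
grip_force: 0.0
```

Request:
send_rows(xyz=[[0,0,4],[0,0,4],[4,0,4],[10,0,4],[17,0,4],[24,0,4],[31,0,4],[38,0,4],[45,0,4],[52,0,4]], dr=[[0,0,0],[0,0,0],[0,0,0],[0,0,0],[0,0,0],[0,0,0],[0,0,0],[0,0,0],[0,0,0],[0,0,0]])

```text
time: 43.45
position: [0.6272, -0.0676, 0.0958]
tool_rot: [-3.136, 0.127, -0.0]
ft_force: [-1.2, -0.4, 0.3]
grip_width: 0.004
grip_force: 0.6
```

Request:
send_rows(xyz=[[6,0,0],[12,0,0],[18,0,0],[24,0,0],[30,0,0],[36,0,0],[41,0,0],[45,0,0],[48,0,0],[50,0,0]], dr=[[0,0,0],[0,0,0],[0,0,0],[0,0,0],[0,0,0],[0,0,0],[0,0,0],[0,0,0],[0,0,0],[0,0,0]])

```text
time: 44.28
position: [0.6765, -0.0716, 0.0956]
tool_rot: [-3.136, 0.127, 0.0]
ft_force: [-0.6, 0.8, -1.4]
grip_width: 0.001
grip_force: 0.5
```

Request:
send_rows(xyz=[[1,0,0],[2,0,0],[3,0,0],[4,0,0],[5,0,0],[6,0,0],[6,0,0],[6,0,0],[6,0,0],[6,0,0]], dr=[[0,0,0],[0,0,0],[0,0,0],[0,0,0],[0,0,0],[0,0,0],[0,0,0],[0,0,0],[0,0,0],[0,0,0]])

```text
time: 45.12
position: [0.6777, -0.0717, 0.0954]
tool_rot: [-3.137, 0.127, 0.016]
ft_force: [-14.2, 1.4, 6.3]
grip_width: 0.004
grip_force: 6.9
```

The lever has hit its stop at 14 N. I back away, rise and check.

Request:
send_rows(xyz=[[-6,0,0],[-15,0,0],[-35,0,0],[-60,0,0],[-80,0,-10],[-90,0,-35],[-95,0,-65],[-100,0,-95],[-100,0,-125],[-100,0,-145]], dr=[[0,0,0],[0,0,0],[0,0,0],[0,0,0],[0,0,0],[0,0,0],[0,0,0],[0,0,0],[0,0,0],[0,0,0]])

```text
time: 45.95
position: [0.584, -0.0644, 0.2449]
tool_rot: [-3.138, 0.127, -0.011]
ft_force: [-0.2, 0.3, 0.4]
grip_width: 0.0
grip_force: 0.0
```

Request:
send_rows(xyz=[[0,0,-20],[0,0,-50],[0,0,-60],[0,0,-60],[0,0,-60],[0,0,-60],[0,0,-60],[0,0,-60],[0,0,-60],[0,0,-60]], dr=[[0,0,0],[0,0,0],[0,0,0],[0,0,0],[0,0,0],[0,0,0],[0,0,0],[0,0,0],[0,0,0],[0,0,0]])

```text
time: 46.78
position: [0.5823, -0.0645, 0.3001]
tool_rot: [-3.136, 0.127, 0.001]
ft_force: [0.1, 0.7, -0.8]
grip_width: 0.003
grip_force: 0.0
```

```bash
python3 - <<'E'
from h import *
C,im=snap("wrist","w10"); s=get_state(); print(s["time"],s["position"])
S,i2=snap("scene","s10")
cv2.imwrite("pics/fin.png",np.vstack([cv2.resize(im[:240],(800,300)),cv2.resize(i2[180:310,200:546],(800,300),interpolation=2)]))
E
```

```text
46.8333 [ 0.58239172 -0.06453691  0.30030482]
```

View pics/fin.png

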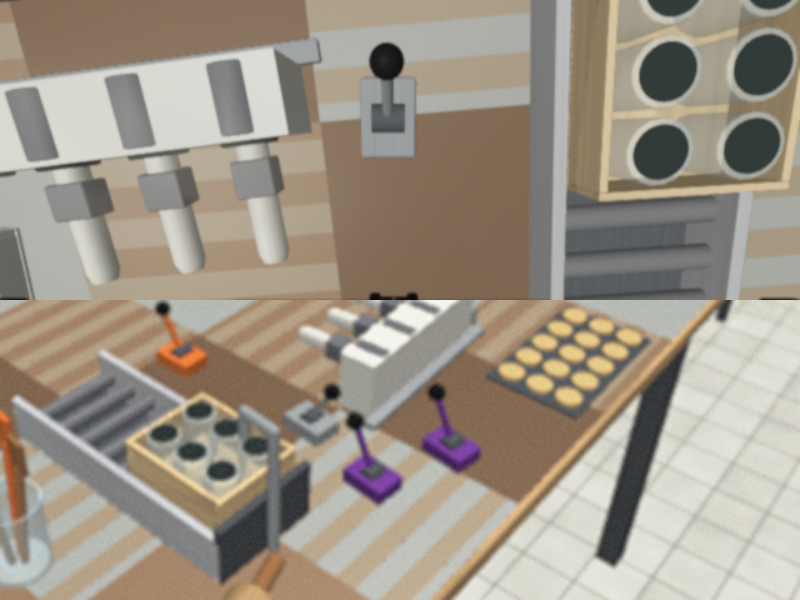

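The lever leans fully away from the robot, the three tubes are home and the crate is in the bay.

```bash
python3 -c "
from bench import *
print(close_job())"
```

```text
the job is handed in; nothing more can be done
None
```

The job is handed in, with no verdict returned: the plug is in the tray, all three tubes are pushed home, the crate is against the end stop, and the steel lever was swung fully open last.

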